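Pull out a stack-nest tote and stack it the right way round

ROBOT

A 6-joint arm with a two-finger parallel gripper is mounted at the origin on the work surface. World frame = base frame: x ahead of the robot, y to its left, z up, the work surface at z = 0. Lengths are in m, angles in degrees, forces in N, time in s.
With the tool pointing down it reaches from about 0.375 to 0.9 m from the base axis. Payload 3.1 kg.
Tool frame: the origin (TCP) lies midway between the tips of the shut fingers; the grasp point (between the pads) lies 19 mm behind it; z points along the fingers, y is the direction in which the jaws open and shut (so a half turn about z gives the same grasp; the last joint's range is limited). The gripper opens to 87 mm and grips with 3 to 60 N. Pads are 19 mm wide; open, the fingers measure 117 mm over their backs; the gripper's body (75 mm by 190 mm) begins 51 mm behind the grasp point.
Start: joints at [64.887, 30.224, 82.088, -0, 67.689, -10.227], TCP at [0.161, 0.604, 0.223] pointing down, gripper open.
Joint ranges: [-176.69, 176.69], [-43.24, 126.21], [12.49, 139.97], [-82, 262], [0, 151.66], [-163.58, 163.58]. Speed limits (degrees/s): [159.86, 159.86, 180, 180, 180, 180].

INTERFACE

Orientations are given as a 3x3 rotation matrix whose columns are the frame's x, y, z axes.
In Python, from workcell import status, optics, job gives the robot as it stands. The module is installed in compiled form; this text tells all that it offers.
- The arm moves only by the shell command python3 -m crank 'ROWS' [FORCE]. ROWS is JSON, a list of rows, each an object with "xyz": the shift along the tool's x, y, z in cm, a list of three; "twist": the turn, a rotation vector about the tool's x, y, z in rad, a list of three; "gripper": the closure, from 0 (fully open) to 1 (shut). A call has 1 to 8 rows; each row shifts and turns the commanded pose from where the row before left it, along the tool's axes as they then stand; what a row does not reach is not made up. A row lasts 1/12 s, in which the tool goes at most 41.7 mm and 7.16 degrees, less where a joint would pass 70% of its speed; a pose out of reach is approached as far as the arm can. A call is refused whole if a number of a shift passes 4.17 or a number of a turn 0.125, either way. A call with a gripper value outside its range is refused whole. The fingers move at their own pace and stop on an object; FORCE is the grip in N (left out, the last holds). Time passes only in rows, so rows that do not move let the fingers close. It gives the time, the measured TCP pose, the force and the opening at its end, in the units of the state.
- status.read_state(): the state, without advancing time (a new reading comes with each control period).
- optics.get_image(name): name is "scene" or "top" or "wrist"; returns a dict with "frame" (400x640x3 uint8, blue, green, red), "camera_matrix" (3x3 intrinsics, pixels), "k1" (the pictures are not rectified: a ray, as slopes to the right and down, at radius r is drawn at 1 + k1 r^2 times it, then the intrinsics apply), "R" (3x3) and "t" (3): a world point X has camera coordinates R X + t. Camera axes: x right, y down, z forward; pixel columns grow to the right and rows downward; lengths in m; the calibration is good to about 2 mm. A picture is of the moment at which its call begins. There is no depth.
- job.sign_off(): hands the job in, once; it reports no verdict.
The state is a dict: "clock": time; "q": joint angles; "qvel": joint speeds; "joint_efforts": joint torques, N m; "eef_pos": TCP position; "orientation": TCP orientation; "force": force on the tool from outside, world axes, zero at the start; "ft_torque": the same for the moment, N m; "grip_width": finger opening in m.
Only numpy, scipy, OpenCV 4.12 (cv2) and the standard library are available. Lean on these libraries where they do the work, as an engineer would, in place of code of your own. Each camera call takes 0.05 s, during which the arm holds its last target.

TASK

Pull the tote that is tucked under the plywood riser out by its pull lip until it stands on the bench wholly clear of the riser, and let go of it there. Then take it again across its middle, turn it half a turn so that its pull lip is at the opposite end to the other tote's lip (the same way round, it would drop in and nest), and set it down gently so that it sits level and fully seated, stacked on the other tote. The wooden blank must stay in it, the lower tote must stay about where it is, and the other things on the bench must be left alone.

Things in the scene. Friction and masses are not known exactly. Their poses are not given: they have to be found in the camera images.
- tote: Tote to move: grey plastic, 176 mm long, 62 wide, 75 high, about 0.3 kg. Below z 45 a slim tub (157 x 49 outside, walls and floor 4); above it a wider upright collar (170 x 62 outside, 162 x 54 inside). Pull lip on its -x end. Starts upright on the bench, that end out of the riser's -y side by 75 to 95 mm. Origin: centre of underside; x along the length, away from the lip; z up.
- tote_lip (a point): Top of the tote's pull-lip end (tote frame x -86, y 0, z 75 mm). The collar's end is 10 mm thick here (x -91 to -81, y +-22, z 51 to 75): pinch it with one finger outside and one inside the collar, the tips above z 46, as inside a step joins tub and collar at z 41 to 45.
- tote_mid (a point): Grasp point across the tote's middle (tote frame x 8, y 0, z 60 mm). The collar's sides are smooth, upright and 62 mm apart from x -23 to 47, z 45 to 75; outside, nothing else stands at that height. The loaded tote balances near x 0.
- tote_far (a point): Top of the tote's other end, without lip (tote frame x +85, y 0, z 75 mm). On each long side the tub has two ribs standing out to the collar's width (at x +58 and x -34, 16 mm wide, z 6 to 41); above each rib a 22 mm wide slot is cut through the collar from the rim down to z 45.
- base_tote: The lower tote, same shape and frame as the other, loose on the open bench, lip pointing roughly the same way; packed with blanks up to z 40, about 1.1 kg. With lips at opposite ends the upper tub dips 6 mm into this collar (2.5 mm play all round) and its ribs rest on the rim: origins 69 mm apart in height, centred. Lips at the same end: it nests at 45. Not lined up: it perches at 75 or tilts.
- base_tote_lip (a point): Top of the middle of the lower tote's pull-lip end (its frame x -86, y 0, z 75 mm).
- blank: Loose square wooden turning blank, 120 x 34 x 34 mm, about 0.12 kg, lying in the tote along its length; it stays in there. Origin: centre of its underside, x along its length.
- riser: Fixed low plywood shelf on two side panels, 260 mm (x) by 160 (y), 130 high. Board 18 thick, underside at z 112; panels 18 thick at x +-121, y -80 to 80. Open to -y (where the tote sticks out) and +y. On its +y half (y above -1 mm) stand a tin of dowels and a box, up to z 260. Origin: centre of its footprint on the bench.
- mallet: Turned wooden mallet, lying at the far edge of the bench, 230 mm long, 72 thick; leave alone. Origin: under the joint of head and handle.
- wax_jar: Jar with steel lid, 68 mm wide, 70 high, beyond the tote; leave alone. Origin: centre of underside.
- chuck: Steel lathe chuck, 92 mm wide, 62 high, standing beyond the lower tote; leave alone. Origin: centre of underside.
- sanding_block: Cork sanding block 100 x 55 x 30 mm, between robot and totes; leave alone. Origin: centre of underside.
- bowl_blank: Round wooden bowl blank, 90 mm wide, 40 high, near the robot; leave alone. Origin: centre of underside.
- scraper: Long turning scraper, 360 mm long, 26 high, lying at the right; leave alone. Origin: underside, at the front end of its handle, x towards the blade.
- tape_roll: Paper tape roll, 90 mm wide, 24 high, beyond the gap between the totes; leave alone. Origin: centre of underside.
Not all that is in view belongs to the job. What is shaped like the blank but green is not meant. Leave any green look-alike of the tote alone.

How it is judged:
By the outcome, as a careful person would: the job done as asked, in the order asked, and still so for the second after the job is handed in, with the robot touching nothing.
It also fails if it takes over 72 s, if anything falls off the work surface, if the arm or the gripper's body presses on something with over 40 N, if the wrist force passes 120 N, or if a joint passes its speed limit or range.

## Working session

There is one attempt and no reset: what is moved stays moved. The work goes in short steps, Python scripts to look and compute and a shell command to move; the robot and the scene stay as the last step left them, time stands still between calls to the robot, and variables do not carry over. Pictures are saved under pics/ and viewed, and the job is handed in when it is done.

```bash
mkdir -p pics; ls
cat > h.py <<'E'
import numpy as np,cv2
from workcell import status,optics,job
def snap(name,fn):
    d=optics.get_image(name);cv2.imwrite('pics/'+fn,d['frame'])
    np.savez('pics/'+fn+'.npz',**{k:np.array(d[k]) for k in('camera_matrix','k1','R','t')},frame=d['frame']);return d
def load(fn): return np.load('pics/'+fn+'.npz')
def ray(d,u,v):
    K=d['camera_matrix'];k1=float(d['k1'])
    p=cv2.undistortPoints(np.array([[[u,v]]],float),K,np.array([k1,0,0,0,0.]))[0,0]
    R=d['R'];return -R.T@d['t'],R.T@np.array([p[0],p[1],1])
def onz(d,u,v,z):
    c,r=ray(d,u,v);return c+r*(z-c[2])/r[2]
def proj(d,X):
    X=np.atleast_2d(np.array(X,float))
    return cv2.projectPoints(X,cv2.Rodrigues(d['R'])[0],d['t'],d['camera_matrix'],np.array([float(d['k1']),0,0,0,0]))[0][:,0]
def st():
    s=status.read_state();print({k:np.round(s[k],3).tolist() for k in('clock','eef_pos','orientation','force','grip_width','q')})
    return s
E
python3 - <<'E'
from h import *
st()
for n in('scene','top','wrist'):
    d=snap(n,n+'0.png');print(n,d['k1'],d['camera_matrix'],d['R'],d['t'],-d['R'].T@d['t'])
E
```

```text
pics
{'clock': 0.0, 'eef_pos': [0.16, 0.603, 0.222], 'orientation': [[-0.966, 0.257, -0.001], [0.257, 0.966, -0.002], [0.0, -0.002, -1.0]], 'force': [-0.02, -0.098, 0.96], 'grip_width': 0.087, 'q': [64.889, 30.279, 82.156, 0.001, 67.688, -10.228]}
scene -0.02569764387634305 [[390.07479404   0.         317.56120284]
 [  0.         390.07479404 200.0873491 ]
 [  0.           0.           1.        ]] [[-0.00851758  0.99993239  0.00791591]
 [ 0.79099825  0.01158041 -0.61170881]
 [-0.61175912  0.00105119 -0.79104341]] [ 0.05177232 -0.36390662  1.40231382] [ 1.14616874 -0.04902874  0.8862764 ]
top 0.0534961703673491 [[513.81763913   0.         327.38457946]
 [  0.         513.81763913 202.87235607]
 [  0.           0.           1.        ]] [[-0.0269767  -0.99953748 -0.01403877]
 [-0.983897    0.02903164 -0.17636288]
 [ 0.17668887  0.00905501 -0.9842251 ]] [-0.04604402  0.52697324  1.48672141] [ 0.25455814 -0.07478391  1.55556065]
wrist 0.013892871237778357 [[304.48502029   0.         319.85134821]
 [  0.         304.48502029 201.24527595]
 [  0.           0.           1.        ]] [[ 0.25616545  0.96663166 -0.00157823]
 [ 0.93003279 -0.24602076  0.2729703 ]
 [ 0.26347346 -0.07139337 -0.96202117]] [-0.62414707 -0.03302634  0.39073167] [0.08765307 0.6230908  0.3839223 ]
```

View pics/scene0.png

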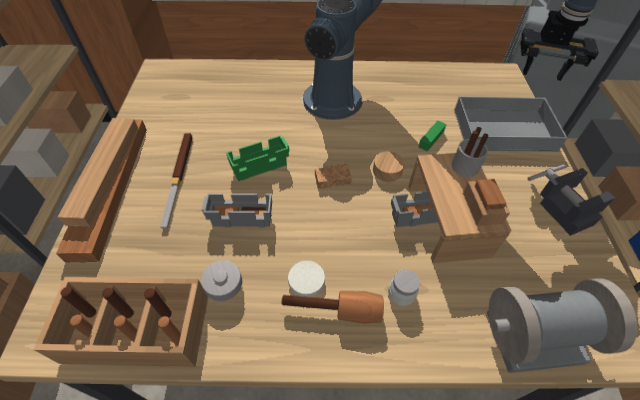

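View pics/top0.png

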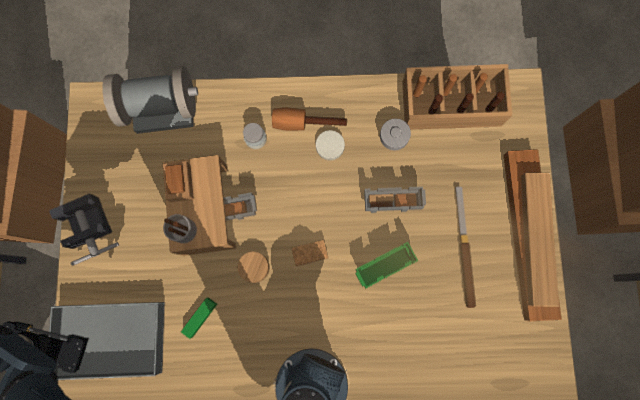

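View pics/wrist0.png

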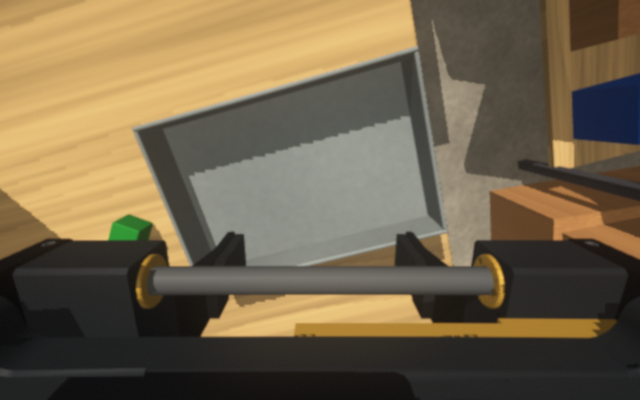

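The top view shows the tote sticking out of the riser at about (240,206) and the base tote at (394,199). Both lips should point towards image right (-y). I'll enlarge these areas.

Run:
```python
import cv2
a=cv2.imread('pics/top0.png')
cv2.imwrite('pics/c1.png',cv2.resize(a[185:225,200:265],None,fx=12,fy=12,interpolation=cv2.INTER_CUBIC))
cv2.imwrite('pics/c2.png',cv2.resize(a[180:220,358:432],None,fx=10.5,fy=10.5,interpolation=cv2.INTER_CUBIC))
a=cv2.imread('pics/scene0.png')
cv2.imwrite('pics/c3.png',cv2.resize(a[180:235,380:450],None,fx=10,fy=10,interpolation=cv2.INTER_CUBIC))
cv2.imwrite('pics/c4.png',cv2.resize(a[180:235,195:280],None,fx=9,fy=9,interpolation=cv2.INTER_CUBIC))
```

```text
(no output)
```

View pics/c1.png

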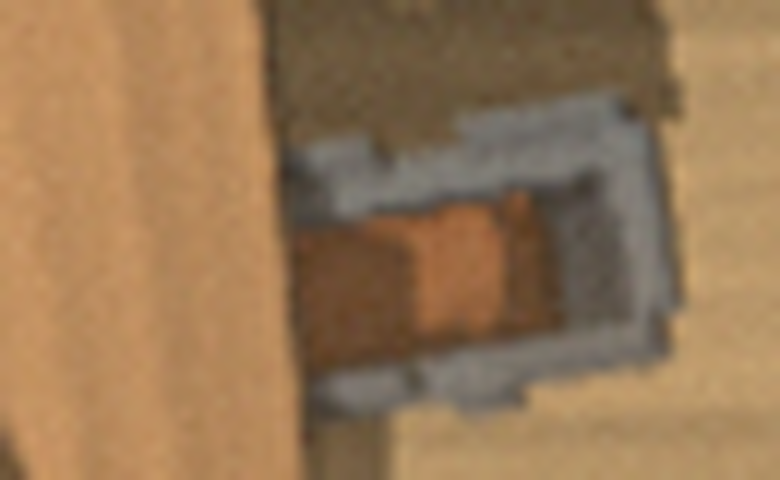

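View pics/c2.png

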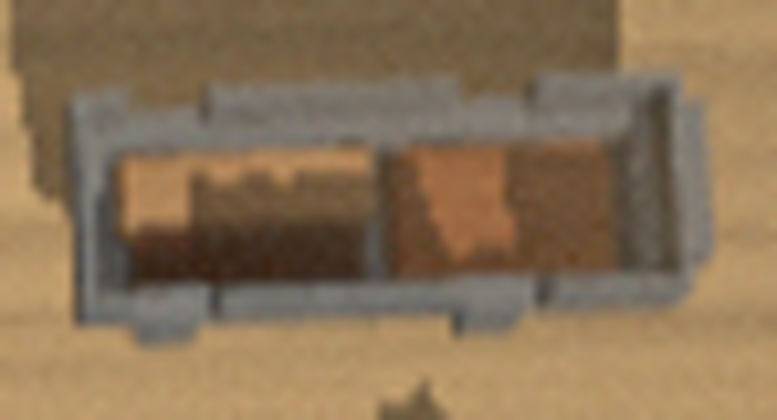

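View pics/c3.png

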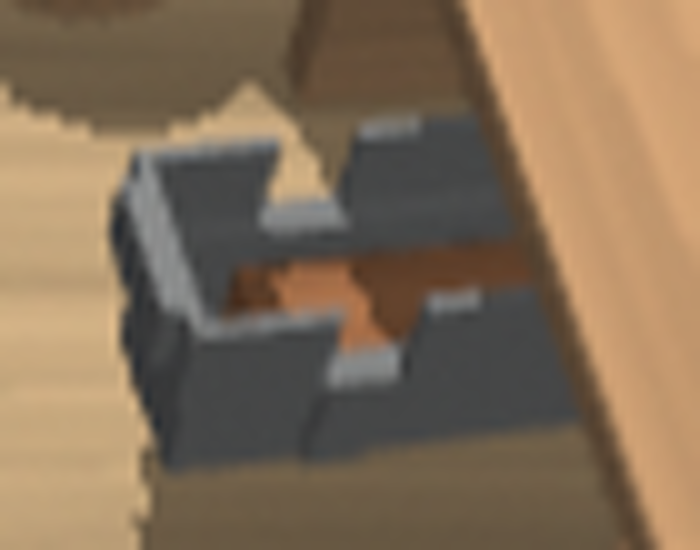

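View pics/c4.png

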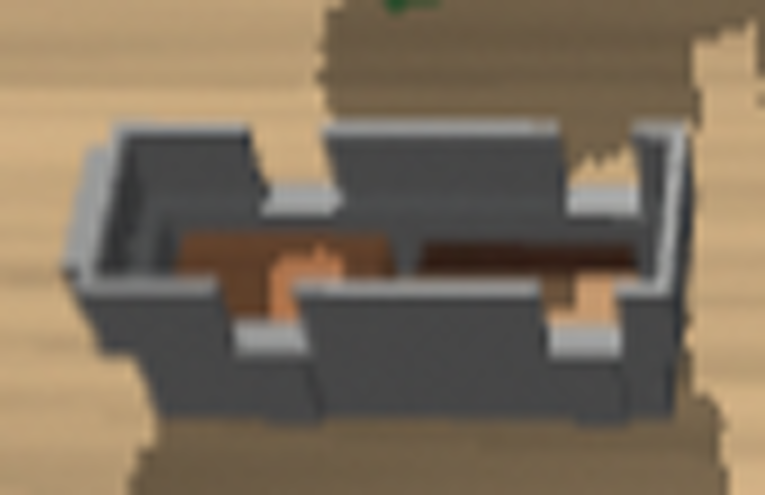

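```bash
cat > fit.py <<'E'
from h import *
from scipy.optimize import least_squares
def T(p,P):
    P=np.array(P,float)/1000;c,s=np.cos(p[2]),np.sin(p[2])
    return np.c_[p[0]+c*P[:,0]-s*P[:,1],p[1]+s*P[:,0]+c*P[:,1],P[:,2]]
def fit(obs,p0,vert=False):
    # obs: list of (camdata, scale, (ox,oy), [(U,V,x,y,z)..])
    def f(p):
        r=[]
        for d,s,o,pts in obs:
            a=np.array(pts,float);uv=(a[:,:2]+.5)/s-.5+np.array(o)
            r.append((proj(d,T(p,a[:,2:]))-uv).ravel())
        return np.concatenate(r)
    q=least_squares(f,p0,loss='soft_l1',f_scale=0.5)
    return q.x,f(q.x).reshape(-1,2)
if __name__=='__main__':
    dt=load('top0.png');ds=load('scene0.png')
    base_t=[(75,95,85,-31,75),(127,95,69,-31,75),(205,90,47,-31,75),(455,80,-23,-31,75),(535,75,-45,-31,75),(680,75,-85,-31,75),(705,100,-91,-22,75),(712,262,-91,22,75)]
    base_s=[(115,122,-85,31,75),(688,122,85,31,75),(78,293,-85,-31,75),(668,293,85,-31,75),(250,125,-45,31,75),(322,125,-23,31,75),(558,122,47,31,75),(632,122,69,31,75),(218,293,-45,-31,75),(298,293,-23,-31,75),(545,293,47,-31,75),(620,293,69,-31,75)]
    tot_t=[(615,95,-85,-31,75),(460,125,-45,-31,75),(375,145,-23,-31,75),(655,130,-91,-22,75),(680,305,-91,22,75)]
    tot_s=[(140,150,-85,31,75),(190,333,-85,-31,75),(275,140,-45,31,75),(360,127,-23,31,75),(340,320,-45,-31,75),(430,300,-23,-31,75)]
    for nm,a,b,oa,sa,ob,sb,p0 in(('base',base_t,base_s,(358,180),10.5,(195,180),9,(.5,-.2,1.57)),('tote',tot_t,tot_s,(200,185),12,(380,180),10,(.5,.3,1.57))):
        for w,ob_ in(('both',[(dt,sa,oa,a),(ds,sb,ob,b)]),('top',[(dt,sa,oa,a)]),('scene',[(ds,sb,ob,b)])):
            p,r=fit(ob_,p0);print(nm,w,np.round(p,4),np.degrees(p[2]).round(2),'rms',np.sqrt((r**2).mean()).round(2))
            if w=='both':print(np.round(r,1).tolist())
E
python3 fit.py
```

```text
base both [ 0.5296 -0.2563  1.5853] 90.83 rms 0.25
[[-0.3, 0.1], [0.2, -0.1], [0.2, 0.0], [0.3, -0.1], [0.2, 0.1], [0.1, -0.5], [-0.0, 0.0], [0.4, -0.6], [-0.0, 0.1], [0.1, 0.1], [0.1, -0.1], [0.7, -0.1], [-0.0, -0.3], [0.2, -0.3], [0.3, 0.1], [0.4, 0.1], [0.1, -0.1], [-0.2, -0.1], [-0.4, -0.1], [-0.2, -0.1]]
base top [ 0.5293 -0.2557  1.5781] 90.42 rms 0.21
base scene [ 0.5298 -0.2565  1.5885] 91.02 rms 0.22
tote both [0.5149 0.2412 1.7122] 98.1 rms 0.41
[[0.6, 0.2], [0.0, -0.1], [-0.3, -0.5], [-0.3, -0.1], [-0.2, -0.1], [-0.7, -0.3], [0.3, 0.1], [0.3, -0.8], [-0.3, -0.3], [0.3, -0.2], [-0.5, 0.9]]
tote top [0.5136 0.2406 1.7262] 98.9 rms 0.25
tote scene [0.5157 0.2413 1.7058] 97.73 rms 0.48
```

Run:
```python
import cv2
a=cv2.imread('pics/top0.png')
cv2.imwrite('pics/c5.png',cv2.resize(a[145:260,150:265],None,fx=5,fy=5,interpolation=cv2.INTER_CUBIC))
```

```text
(no output)
```

View pics/c5.png

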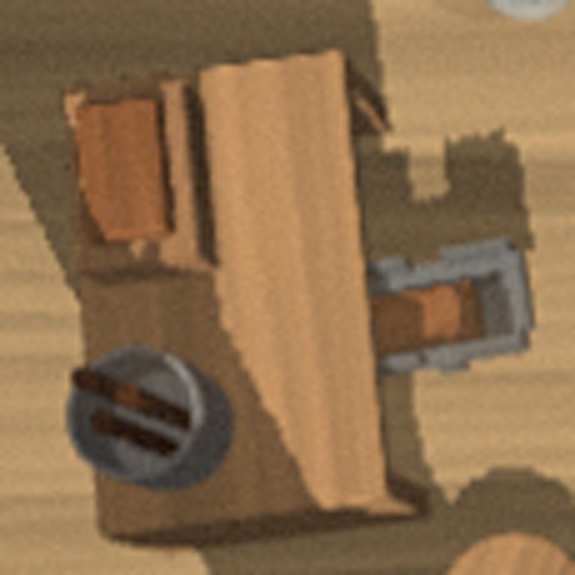

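Run:
```python
from h import *
d=load('top0.png')
for U,V in((343,52),(387,512),(102,538),(68,95)):
    print(onz(d,(U+.5)/5-.5+150,(V+.5)/5-.5+145,.13).round(4))
import numpy as np
from fit import T
print('lip',T([.515,.241,np.radians(98.2)],[[-86,0,75],[-91,0,75],[85,31,75],[85,-31,75]]))
```

```text
[0.6591 0.2475 0.13  ]
[0.3942 0.2204 0.13  ]
[0.3846 0.3776 0.13  ]
[0.6382 0.4038 0.13  ]
lip [[0.52726609 0.15587924 0.075     ]
 [0.52797923 0.15093036 0.075     ]
 [0.47219348 0.32070948 0.075     ]
 [0.5335596  0.32955248 0.075     ]]
```

```bash
python3 -m crank '[{"xyz":[0,0,-4],"twist":[0,0,-0.1],"gripper":0},{"xyz":[0,0,-4],"twist":[0,0,-0.1],"gripper":0},{"xyz":[0,0,-4],"twist":[0,0,-0.1],"gripper":0},{"xyz":[0,0,-4],"twist":[0,0,-0.105],"gripper":0},{"xyz":[0,0,0],"twist":[0,0,0],"gripper":0}]' 15
cat >> h.py <<'E'
def to(target,yaw=None,tilt_note=''):
    """shift in tool axes cm to world target; and yaw twist remaining about tool z for tool y axis"""
    s=status.read_state();R=np.array(s['orientation']);p=np.array(s['eef_pos'])
    dv=R.T@(np.array(target)-p)*100
    y=R[:,1];a=np.degrees(np.arctan2(y[1],y[0]))
    print('pos',p.round(4),'shift cm',dv.round(2),'yaw',a.round(2),'z',R[:,2].round(3),'q',np.round(s['q'],1),'F',np.round(s['force'],1),'w',round(s['grip_width'],4),'t',s['clock'])
    if yaw is not None:
        e=(yaw-a+180)%360-180;print('twist z rad',-np.radians(e).round(4))
E
python3 -c "
from h import *
to([.526,.157,.25],98.2)"
```

```text
clock: 0.57
eef_pos: [0.162, 0.6076, 0.3924]
orientation: [[-0.989, -0.148, 0.008], [-0.148, 0.989, 0.016], [-0.01, 0.015, -1.0]]
force: [0.7, -0.1, 0.9]
grip_width: 0.0872
pos [0.162  0.6076 0.3924] shift cm [-29.19 -50.16  13.78] yaw 98.52 z [ 0.008  0.016 -1.   ] q [ 64.9  22.4  68.5   0.   88.1 -33.6] F [ 0.7 -0.1  0.9] w 0.0872 t 0.5667
twist z rad 0.0055
```

```bash
python3 -m crank '[{"xyz":[-2,-3.5,0],"twist":[0,0,0],"gripper":0},{"xyz":[-2,-3.5,0],"twist":[0,0,0],"gripper":0},{"xyz":[-2,-3.5,0],"twist":[0,0,0],"gripper":0},{"xyz":[-2,-3.5,0],"twist":[0,0,0],"gripper":0},{"xyz":[-2,-3.5,0],"twist":[0,0,0],"gripper":0},{"xyz":[-2,-3.5,0],"twist":[0,0,0],"gripper":0},{"xyz":[-2,-3.5,0],"twist":[0,0,0],"gripper":0},{"xyz":[-2,-3.5,0],"twist":[0,0,0],"gripper":0}]'
python3 -c "
from h import *
to([.526,.157,.25],98.2)"
```

```text
clock: 1.23
eef_pos: [0.3599, 0.3483, 0.3822]
orientation: [[-0.99, -0.144, -0.0], [-0.144, 0.99, -0.0], [0.0, -0.0, -1.0]]
force: [-0.3, 0.6, 0.6]
grip_width: 0.087
pos [0.3599 0.3483 0.3822] shift cm [-13.68 -21.33  13.22] yaw 98.3 z [-0. -0. -1.] q [ 31.3  11.2  86.1   0.   82.7 -67. ] F [-0.3  0.6  0.6] w 0.087 t 1.2333
twist z rad 0.0018
```

```bash
python3 -m crank '[{"xyz":[-2,-3.4,0],"twist":[0,0,0],"gripper":0},{"xyz":[-2,-3.4,0],"twist":[0,0,0],"gripper":0},{"xyz":[-2,-3.4,0],"twist":[0,0,0],"gripper":0},{"xyz":[-2,-3.4,1],"twist":[0,0,0],"gripper":0},{"xyz":[-2,-3.4,2],"twist":[0,0,0],"gripper":0},{"xyz":[-2,-2.5,2.5],"twist":[0,0,0],"gripper":0},{"xyz":[-0.9,-1,3.5],"twist":[0,0,0],"gripper":0},{"xyz":[0,0,3],"twist":[0,0,0],"gripper":0}]'
python3 - <<'E'
from h import *
to([.527,.157,.20],98.2)
for n in('scene','top','wrist'): snap(n,n+'1.png')
E
```

```text
clock: 1.9
eef_pos: [0.518, 0.1649, 0.2619]
orientation: [[-0.99, -0.14, 0.002], [-0.14, 0.99, -0.001], [-0.002, -0.001, -1.0]]
force: [0.1, 0.1, -0.3]
grip_width: 0.087
pos [0.518  0.1649 0.2619] shift cm [-0.77 -0.9   6.2 ] yaw 98.05 z [ 0.002 -0.001 -1.   ] q [  5.9  21.2  91.2  -0.1  67.4 -92.1] F [ 0.1  0.1 -0.3] w 0.087 t 1.9
twist z rad -0.0027
```

View pics/wrist1.png

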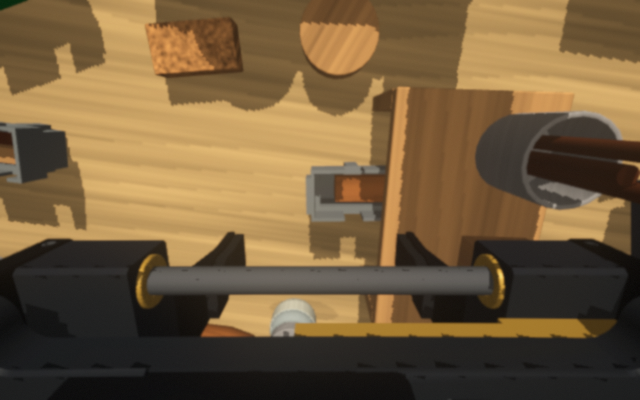

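Run:
```python
import cv2
a=cv2.imread('pics/wrist1.png')
cv2.imwrite('pics/c6.png',cv2.resize(a[150:235,295:405],None,fx=7,fy=7,interpolation=cv2.INTER_CUBIC))
```

```text
(no output)
```

View pics/c6.png

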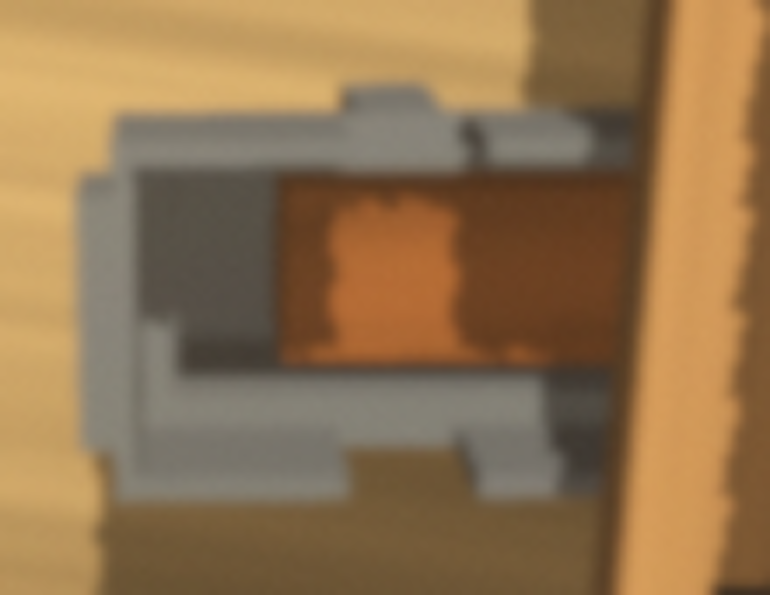

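Run:
```python
from fit import *
d=load('wrist1.png')
w=[(120,500,-85,-31,75),(348,495,-45,-31,75),(478,495,-23,-31,75),(80,178,-91,22,75),(80,450,-91,-22,75)]
p,r=fit([(d,7,(295,150),w)],(.515,.241,1.71));print(p,np.degrees(p[2]),r.round(1).tolist())
print(proj(d,T(p,[[-85,31,75],[-85,27,75]]))*7-np.array([295,150])*7)
print(T(p,[[-86,0,75]]))
```

```text
[0.51408726 0.24264755 1.71413905] 98.21293281609239 [[-0.4, -0.6], [0.3, 0.1], [0.1, 0.1], [-0.3, 1.8], [0.2, -0.6]]
[[111.14980929 133.62528524]
 [111.33731351 157.81916629]]
[[0.52637256 0.15752957 0.075     ]]
```

```bash
python3 -m crank '[{"xyz":[-0.4,-0.4,3],"twist":[0,0,0],"gripper":0.4},{"xyz":[-0.4,-0.4,3],"twist":[0,0,0],"gripper":0.4},{"xyz":[0,0,3],"twist":[0,0,0],"gripper":0.4},{"xyz":[0,0,3],"twist":[0,0,0],"gripper":0.4},{"xyz":[0,0,0],"twist":[-0.105,0,0],"gripper":0.4},{"xyz":[0,0,0],"twist":[0,0,0],"gripper":0.4}]'
python3 - <<'E'
from h import *
to([.5265,.157,.058],98.2)
E
```

```text
clock: 2.55
eef_pos: [0.5252, 0.1603, 0.144]
orientation: [[-0.99, -0.143, -0.015], [-0.144, 0.984, 0.105], [-0.0, 0.106, -0.994]]
force: [0.4, -0.4, 0.6]
grip_width: 0.0563
pos [0.5252 0.1603 0.144 ] shift cm [-0.08 -1.26  8.51] yaw 98.26 z [-0.015  0.105 -0.994] q [   1.8   30.5   98.1    7.7   52.4 -101.2] F [ 0.4 -0.4  0.6] w 0.0563 t 2.55
twist z rad 0.001
```

```bash
python3 -m crank '[{"xyz":[-0.1,-0.6,1],"twist":[0,0,0],"gripper":0.4},{"xyz":[0,-0.65,1.5],"twist":[0,0,0],"gripper":0.4},{"xyz":[0,0,2],"twist":[0,0,0],"gripper":0.4},{"xyz":[0,0,1.2],"twist":[0,0,0],"gripper":0.4},{"xyz":[0,0,0],"twist":[0,0,0],"gripper":0.4}]'
python3 - <<'E'
from h import *
to([.5265,.157,.058],98.2)
for n in('scene','wrist'): d=snap(n,n+'2.png')
a=cv2.imread('pics/scene2.png');cv2.imwrite('pics/c7.png',cv2.resize(a[130:250,340:480],None,fx=5,fy=5,interpolation=cv2.INTER_CUBIC))
E
```

```text
clock: 2.97
eef_pos: [0.526, 0.1552, 0.0851]
orientation: [[-0.989, -0.145, -0.016], [-0.146, 0.984, 0.102], [0.001, 0.103, -0.995]]
force: [-0.9, -0.4, 0.4]
grip_width: 0.0523
pos [0.526  0.1552 0.0851] shift cm [-0.08 -0.11  2.72] yaw 98.37 z [-0.016  0.102 -0.995] q [   1.4   35.9  100.3    8.3   44.9 -103. ] F [-0.9 -0.4  0.4] w 0.0523 t 2.9667
twist z rad 0.003
```

View pics/c7.png

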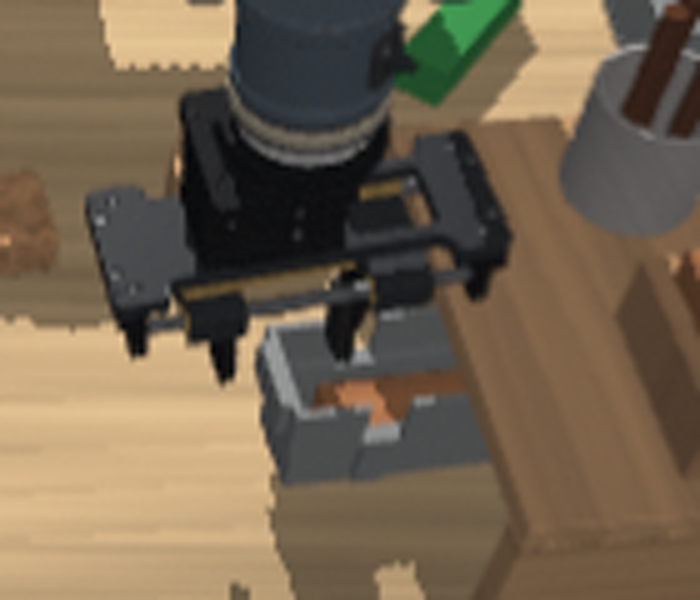

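View pics/wrist2.png

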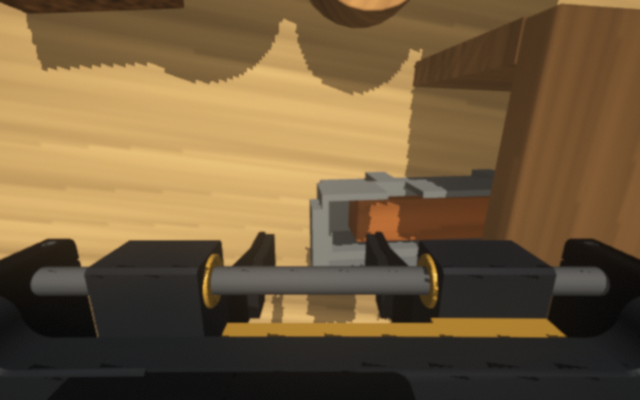

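The outer finger hangs outside the lip and the inner one over the collar. The gripper body's right end hangs just above the riser edge, so I'll descend 2.6 cm in slow steps and watch the force.

```bash
python3 -m crank '[{"xyz":[-0.05,-0.1,1],"twist":[0,0,0],"gripper":0.4},{"xyz":[0,0,1],"twist":[0,0,0],"gripper":0.4},{"xyz":[0,0,0.6],"twist":[0,0,0],"gripper":0.4},{"xyz":[0,0,0],"twist":[0,0,0],"gripper":0.4}]'
python3 - <<'E'
from h import *
to([.5265,.157,.058],98.2)
for n in('scene','top'): d=snap(n,n+'3.png')
a=cv2.imread('pics/scene3.png');cv2.imwrite('pics/c8.png',cv2.resize(a[130:250,340:480],None,fx=5,fy=5,interpolation=cv2.INTER_CUBIC))
E
```

```text
clock: 3.4
eef_pos: [0.5255, 0.1566, 0.0585]
orientation: [[-0.989, -0.144, -0.018], [-0.145, 0.984, 0.103], [0.003, 0.105, -0.994]]
force: [0.0, -0.2, 0.9]
grip_width: 0.0522
pos [0.5255 0.1566 0.0585] shift cm [-0.11  0.02  0.05] yaw 98.32 z [-0.018  0.103 -0.994] q [   1.5   38.5  101.     9.    41.7 -103.6] F [ 0.  -0.2  0.9] w 0.0522 t 3.4
twist z rad 0.002
```

View pics/c8.png

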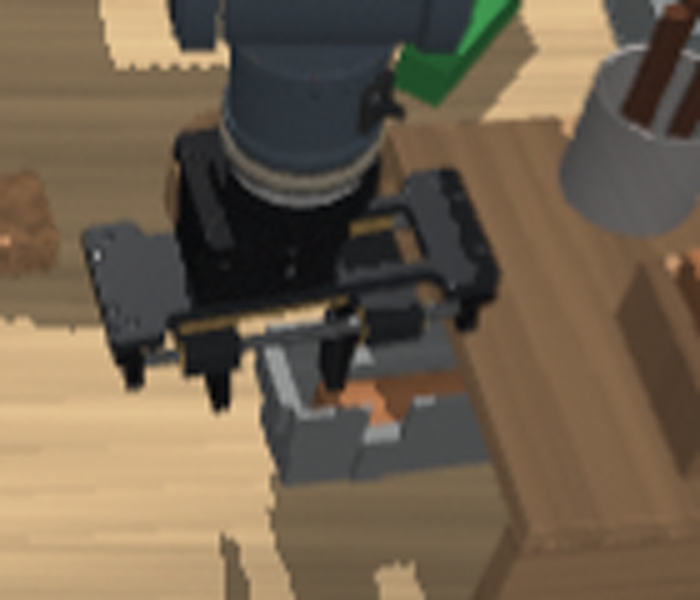

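No contact so far. I'll close on the lip with 15 N.

```bash
python3 -m crank '[{"xyz":[0,0,0],"twist":[0,0,0],"gripper":0.7},{"xyz":[0,0,0],"twist":[0,0,0],"gripper":1},{"xyz":[0,0,0],"twist":[0,0,0],"gripper":1},{"xyz":[0,0,0],"twist":[0,0,0],"gripper":1},{"xyz":[0,0,0],"twist":[0,0,0],"gripper":1},{"xyz":[0,0,0],"twist":[0,0,0],"gripper":1}]' 15
```

```text
clock: 4.0
eef_pos: [0.5266, 0.1565, 0.0599]
orientation: [[-0.989, -0.144, -0.015], [-0.145, 0.984, 0.104], [-0.0, 0.105, -0.994]]
force: [0.4, 0.5, 0.1]
grip_width: 0.0199
```

```bash
python3 -m crank '[{"xyz":[0,0,0],"twist":[0,0,0],"gripper":1},{"xyz":[0,0,0],"twist":[0,0,0],"gripper":1},{"xyz":[0,0,0],"twist":[0,0,0],"gripper":1}]' 15
```

```text
clock: 4.25
eef_pos: [0.5264, 0.1567, 0.0599]
orientation: [[-0.989, -0.144, -0.015], [-0.145, 0.984, 0.104], [-0.0, 0.105, -0.994]]
force: [-0.3, 0.8, 2.1]
grip_width: 0.0108
```

```bash
python3 -m crank '[{"xyz":[0,-0.5,-0.05],"twist":[0,0,0],"gripper":1},{"xyz":[0,-1,-0.1],"twist":[0,0,0],"gripper":1},{"xyz":[0,-1,-0.1],"twist":[0,0,0],"gripper":1},{"xyz":[0,-1,-0.1],"twist":[0,0,0],"gripper":1},{"xyz":[0,-1,-0.1],"twist":[0,0,0],"gripper":1}]' 15
python3 - <<'E'
from h import *
to([.5265,.157,.058],98.2)
for n in('scene','top'): d=snap(n,n+'4.png')
a=cv2.imread('pics/scene4.png');cv2.imwrite('pics/c9.png',cv2.resize(a[130:250,340:480],None,fx=5,fy=5,interpolation=cv2.INTER_CUBIC))
E
```

```text
clock: 4.67
eef_pos: [0.5331, 0.1108, 0.0596]
orientation: [[-0.99, -0.143, -0.015], [-0.144, 0.984, 0.104], [0.0, 0.105, -0.994]]
force: [-0.1, 4.9, 3.4]
grip_width: 0.0107
pos [0.5331 0.1108 0.0596] shift cm [-0.01  4.62  0.65] yaw 98.29 z [-0.015  0.104 -0.994] q [  -3.4   38.3  101.2    8.9   42.  -108.4] F [-0.1  4.9  3.4] w 0.0107 t 4.6667
twist z rad 0.0015
```

View pics/c9.png

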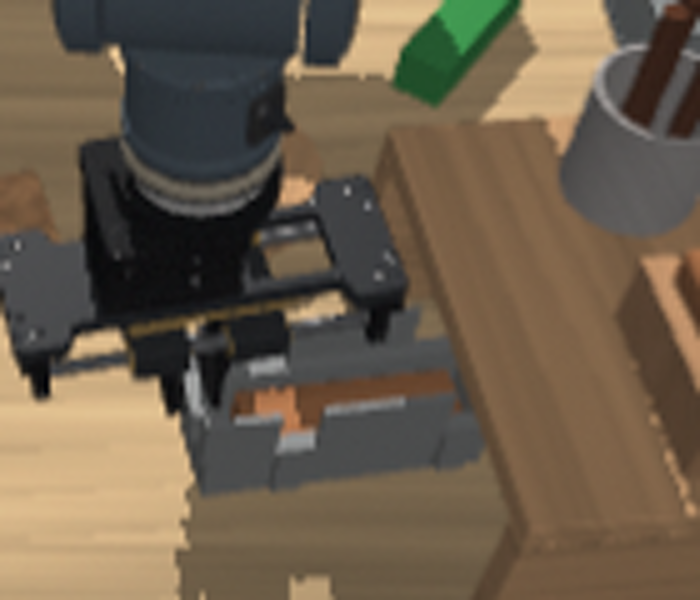

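The tote follows. I'll pull it about 9.5 cm further.

```bash
python3 -m crank '[{"xyz":[0,-1.3,-0.13],"twist":[0,0,0],"gripper":1},{"xyz":[0,-1.3,-0.13],"twist":[0,0,0],"gripper":1},{"xyz":[0,-1.3,-0.14],"twist":[0,0,0],"gripper":1},{"xyz":[0,-1.3,-0.14],"twist":[0,0,0],"gripper":1},{"xyz":[0,-1.3,-0.14],"twist":[0,0,0],"gripper":1},{"xyz":[0,-1.3,-0.14],"twist":[0,0,0],"gripper":1},{"xyz":[0,-1.0,-0.1],"twist":[0,0,0],"gripper":1},{"xyz":[0,-0.6,-0.05],"twist":[0,0,0],"gripper":1}]' 15
python3 -m crank '[{"xyz":[0,0,0],"twist":[0,0,0],"gripper":1},{"xyz":[0,0,0],"twist":[0,0,0],"gripper":0.7},{"xyz":[0,0,0],"twist":[0,0,0],"gripper":0.6},{"xyz":[0,0,0],"twist":[0,0,0],"gripper":0.6},{"xyz":[0,0,0],"twist":[0,0,0],"gripper":0.6},{"xyz":[0,0,0],"twist":[0,0,0],"gripper":0.6}]' 15
python3 - <<'E'
from h import *
to([.5265,.157,.058],98.2)
for n in('scene','top'): d=snap(n,n+'5.png')
a=cv2.imread('pics/scene5.png');cv2.imwrite('pics/c10.png',cv2.resize(a[130:250,320:460],None,fx=5,fy=5,interpolation=cv2.INTER_CUBIC))
E
```

```text
clock: 5.43
eef_pos: [0.547, 0.0166, 0.0593]
orientation: [[-0.99, -0.142, -0.015], [-0.143, 0.984, 0.104], [-0.0, 0.105, -0.994]]
force: [-1.4, 5.7, 2.8]
grip_width: 0.0098
clock: 5.93
eef_pos: [0.5468, 0.0179, 0.059]
orientation: [[-0.989, -0.145, -0.015], [-0.145, 0.984, 0.103], [-0.0, 0.104, -0.995]]
force: [-1.0, 0.6, 0.3]
grip_width: 0.0322
pos [0.5468 0.0179 0.059 ] shift cm [-1.000e-02  1.397e+01  1.560e+00] yaw 98.37 z [-0.015  0.103 -0.995] q [ -13.    38.8  100.     8.    43.7 -117.3] F [-1.   0.6  0.3] w 0.0322 t 5.9333
twist z rad 0.0029
```

View pics/c10.png

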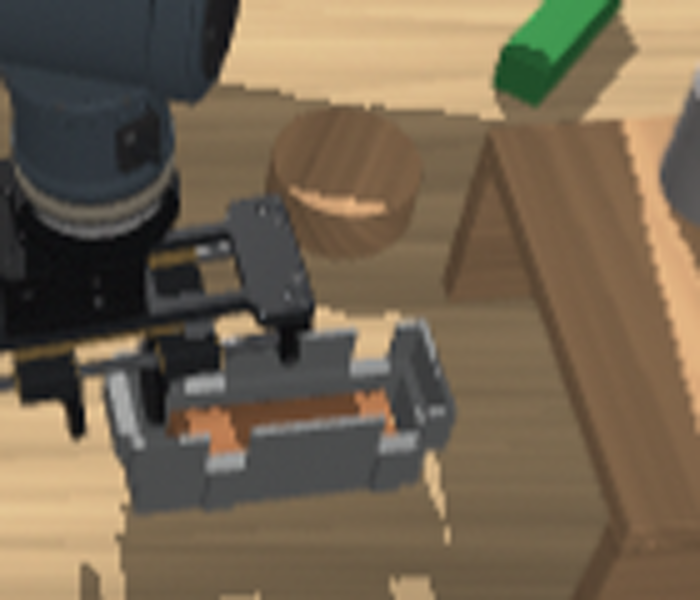

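```bash
python3 -m crank '[{"xyz":[0,0.2,-2],"twist":[0,0,0],"gripper":0.6},{"xyz":[0,0.3,-3],"twist":[0,0,0],"gripper":0.4},{"xyz":[0,0.4,-4],"twist":[0,0,0],"gripper":0.2},{"xyz":[0,0,-3],"twist":[0.105,0,0],"gripper":0},{"xyz":[0,0,0],"twist":[0,0,0],"gripper":0}]'
python3 - <<'E'
from h import *
to([.533,.106,.18],8.2)
for n in('scene','top','wrist'): d=snap(n,n+'6.png')
a=cv2.imread('pics/scene6.png');cv2.imwrite('pics/c11.png',cv2.resize(a[175:235,340:420],None,fx=9,fy=9,interpolation=cv2.INTER_CUBIC))
a=cv2.imread('pics/wrist6.png');cv2.imwrite('pics/c12.png',a)
E
```

```text
clock: 6.45
eef_pos: [0.551, 0.015, 0.1858]
orientation: [[-0.989, -0.146, 0.013], [-0.147, 0.989, -0.005], [-0.012, -0.007, -1.0]]
force: [0.4, -0.0, -0.1]
grip_width: 0.0535
pos [0.551  0.015  0.1858] shift cm [0.46 9.27 0.51] yaw 98.42 z [ 0.013 -0.005 -1.   ] q [ -10.    27.    95.5   -0.2   56.7 -108.3] F [ 0.4 -0.  -0.1] w 0.0535 t 6.45
twist z rad 1.5747
```

View pics/c11.png

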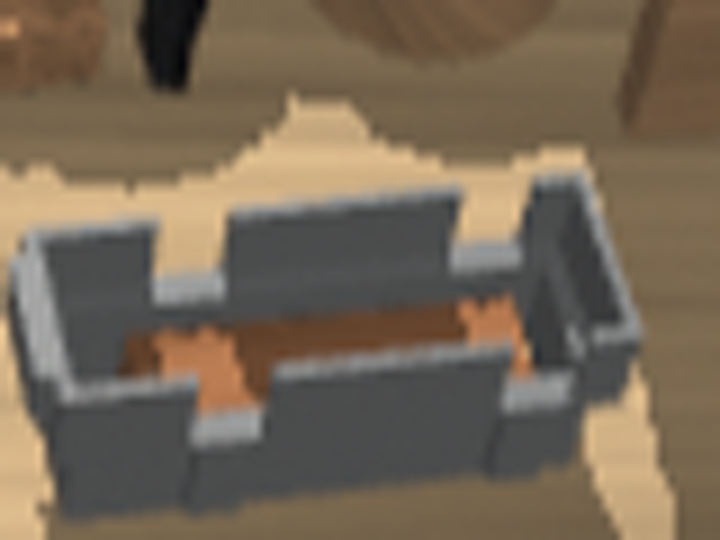

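View pics/c12.png

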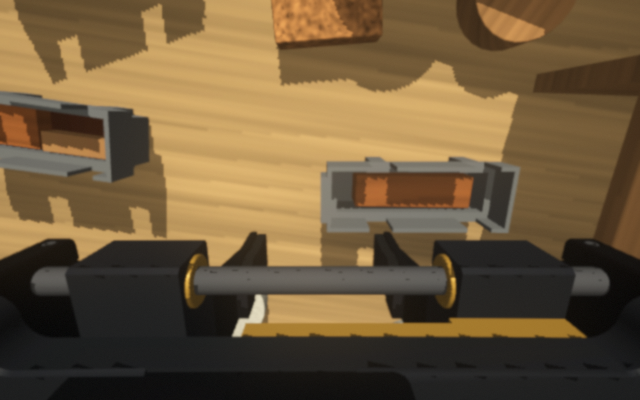

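View pics/top6.png

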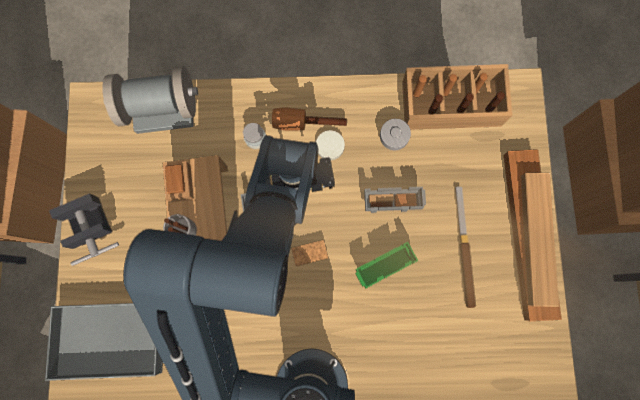

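Run:
```python
from fit import *
d=load('scene6.png')
w=[(152,222,-45,31,75),(232,209,-23,31,75),(460,189,47,31,75),(530,179,69,31,75),(582,172,85,31,75),(638,332,85,-31,75),(510,350,47,-31,75),(278,370,-23,-31,75),(197,384,-45,-31,75),(68,402,-85,-31,75)]
p,r=fit([(d,9,(340,175),w)],(.534,.103,1.71));print(p,np.degrees(p[2]),r.round(1).tolist())
print(T(p,[[4,0,75]]))
to(T(p,[[4,0,180]])[0],np.degrees(p[2])-90)
a=cv2.imread('pics/wrist6.png');cv2.imwrite('pics/c13.png',cv2.resize(a[145:245,310:530],None,fx=3.6,fy=3.6,interpolation=cv2.INTER_CUBIC))
```

```text
[0.5360042  0.10445901 1.72072038] 98.59001535830106 [[0.2, -0.7], [-0.5, -0.1], [-0.1, -0.7], [0.1, -0.4], [0.1, -0.3], [0.5, 0.5], [0.4, 0.1], [-0.4, 1.0], [0.2, 0.4], [-1.0, 0.1]]
[[0.53540675 0.10841414 0.075     ]]
pos [0.5468 0.0151 0.1796] shift cm [-0.23  9.4  -0.04] yaw 98.38 z [-0.  0. -1.] q [ -10.1   27.5   95.9    0.    56.6 -108.5] F [-0.7 -0.1 -0.1] w 0.0653 t 6.6
twist z rad 1.5671
```

View pics/c13.png

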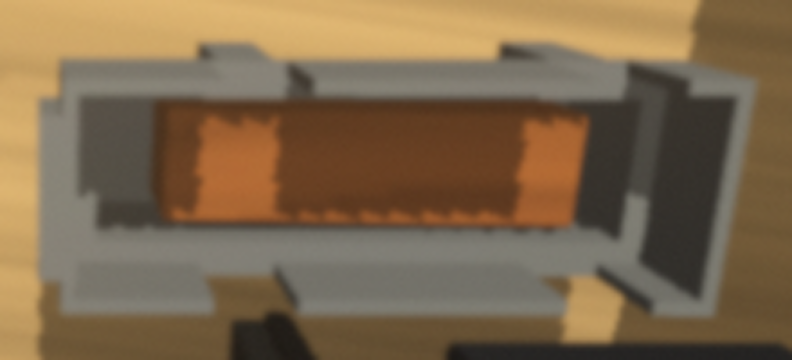

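```bash
python3 -m crank '[{"xyz":[-0.1,3.1,0],"twist":[0,0,0],"gripper":0},{"xyz":[-0.1,3.2,0],"twist":[0,0,0],"gripper":0},{"xyz":[0,3.1,0],"twist":[0,0,0],"gripper":0},{"xyz":[0,0,0],"twist":[0,0,0.12],"gripper":0},{"xyz":[0,0,0],"twist":[0,0,0.12],"gripper":0},{"xyz":[0,0,0],"twist":[0,0,0.12],"gripper":0},{"xyz":[0,0,0],"twist":[0,0,0.12],"gripper":0},{"xyz":[0,0,0],"twist":[0,0,0.12],"gripper":0}]'
python3 -m crank '[{"xyz":[0,0,0],"twist":[0,0,0.12],"gripper":0},{"xyz":[0,0,0],"twist":[0,0,0.12],"gripper":0},{"xyz":[0,0,0],"twist":[0,0,0.12],"gripper":0},{"xyz":[0,0,0],"twist":[0,0,0.12],"gripper":0},{"xyz":[0,0,0],"twist":[0,0,0.12],"gripper":0},{"xyz":[0,0,0],"twist":[0,0,0.12],"gripper":0},{"xyz":[0,0,0],"twist":[0,0,0.12],"gripper":0},{"xyz":[0,0,0],"twist":[0,0,0.12],"gripper":0}]'
python3 - <<'E'
from fit import *
d=load('wrist6.png')
w=[(40,98,-91,22,75),(40,280,-91,-22,75),(62,315,-85,-31,75),(215,312,-45,-31,75),(298,312,-23,-31,75),(567,314,47,-31,75),(718,316,85,-31,75),(757,80,85,31,75)]
p,r=fit([(d,3.6,(310,145),w)],(.534,.103,1.71));print(p,np.degrees(p[2]),r.round(1).tolist())
to([.535,.108,.1],8.5)
d=snap('wrist','wrist7.png')
snap('scene','scene7.png')
E
```

```text
clock: 7.27
eef_pos: [0.5343, 0.1077, 0.1773]
orientation: [[-0.896, 0.445, -0.005], [0.445, 0.896, 0.0], [0.005, -0.002, -1.0]]
force: [0.0, -0.1, -0.3]
grip_width: 0.087
clock: 7.93
eef_pos: [0.5343, 0.1075, 0.1773]
orientation: [[-0.149, 0.989, -0.005], [0.989, 0.149, 0.0], [0.001, -0.005, -1.0]]
force: [-0.2, -0.3, -0.0]
grip_width: 0.0869
[0.5345176  0.10626034 1.71348719] 98.17558415042569 [[0.0, 4.0], [-0.2, -0.2], [-0.0, -0.9], [-0.1, 0.1], [0.2, 0.3], [0.1, 0.1], [-1.0, -0.2], [0.6, -0.2]]
pos [0.5343 0.1075 0.1773] shift cm [0.03 0.12 7.73] yaw 8.56 z [-0.005  0.    -1.   ] q [-0.4 27.6 96.1  0.  56.5 -9. ] F [-0.2 -0.3 -0. ] w 0.0869 t 7.9333
twist z rad 0.001
```

View pics/wrist7.png

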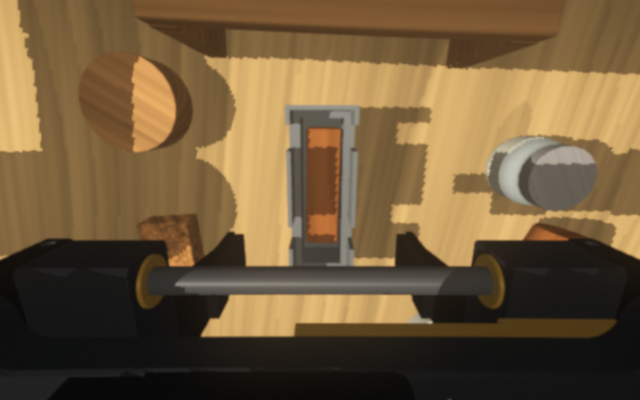

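View pics/scene7.png

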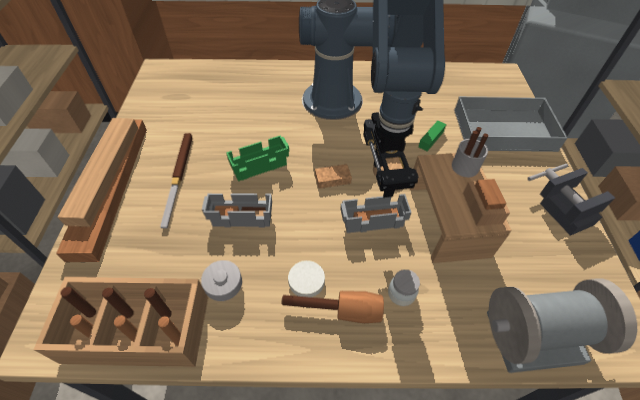

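```bash
python3 -m crank '[{"xyz":[0,0.1,3],"twist":[0,0,0],"gripper":0},{"xyz":[0,0,4],"twist":[0,0,0],"gripper":0},{"xyz":[0,0,3],"twist":[0,0,0],"gripper":0},{"xyz":[0,0,2],"twist":[0,0,0],"gripper":0},{"xyz":[0,0,1.2],"twist":[0,0,0],"gripper":0},{"xyz":[0,0,0],"twist":[0,0,0],"gripper":0},{"xyz":[0,0,0],"twist":[0,0,0],"gripper":0}]'
python3 - <<'E'
from h import *
to([.535,.108,.043],8.4)
E
```

```text
clock: 8.62
eef_pos: [0.5355, 0.1078, 0.0461]
orientation: [[-0.157, 0.988, -0.004], [0.988, 0.157, 0.0], [0.001, -0.004, -1.0]]
force: [-0.0, -0.3, 0.8]
grip_width: 0.087
pos [0.5355 0.1078 0.0461] shift cm [ 0.02 -0.04  0.31] yaw 9.03 z [-0.004  0.    -1.   ] q [ -0.3  39.7 100.9   0.   39.6  -9.4] F [-0.  -0.3  0.8] w 0.087 t 8.6167
twist z rad 0.0111
```

```bash
python3 -m crank '[{"xyz":[0,0,0.2],"twist":[0,0,0.008],"gripper":0},{"xyz":[0,0,0],"twist":[0,0,0],"gripper":0.2},{"xyz":[0,0,0],"twist":[0,0,0],"gripper":0.35},{"xyz":[0,0,0],"twist":[0,0,0],"gripper":0.6},{"xyz":[0,0,0],"twist":[0,0,0],"gripper":1},{"xyz":[0,0,0],"twist":[0,0,0],"gripper":1},{"xyz":[0,0,0],"twist":[0,0,0],"gripper":1}]' 25
python3 - <<'E'
from h import *
to([.535,.108,.043],8.4)
E
```

```text
clock: 9.2
eef_pos: [0.5355, 0.108, 0.046]
orientation: [[-0.148, 0.989, -0.002], [0.989, 0.148, -0.0], [0.0, -0.002, -1.0]]
force: [-2.6, -0.7, 5.2]
grip_width: 0.0618
pos [0.5355 0.108  0.046 ] shift cm [ 0.   -0.05  0.3 ] yaw 8.5 z [-0.002 -0.    -1.   ] q [ -0.3  39.7 101.   -0.   39.4  -8.8] F [-2.6 -0.7  5.2] w 0.0618 t 9.2
twist z rad 0.0017
```

```bash
python3 -m crank '[{"xyz":[0,0,0],"twist":[0,0,0],"gripper":1},{"xyz":[0,0,-0.5],"twist":[0,0,0],"gripper":1},{"xyz":[0,0,-1],"twist":[0,0,0],"gripper":1},{"xyz":[0,0,-1.5],"twist":[0,0,0],"gripper":1},{"xyz":[0,0,0],"twist":[0,0,0],"gripper":1},{"xyz":[0,0,0],"twist":[0,0,0],"gripper":1}]' 25
python3 - <<'E'
from h import *
to([.535,.108,.043],8.4)
print(status.read_state()['ft_torque'])
snap('wrist','wrist8.png')
snap('scene','scene8.png')
a=cv2.imread('pics/scene8.png');cv2.imwrite('pics/c14.png',cv2.resize(a[120:240,320:460],None,fx=5,fy=5,interpolation=cv2.INTER_CUBIC))
E
```

```text
clock: 9.7
eef_pos: [0.5376, 0.1082, 0.0763]
orientation: [[-0.147, 0.989, 0.003], [0.989, 0.147, 0.0], [-0.0, 0.003, -1.0]]
force: [0.7, 0.1, -5.5]
grip_width: 0.062
pos [0.5376 0.1082 0.0763] shift cm [ 0.02 -0.27  3.33] yaw 8.48 z [ 0.003  0.    -1.   ] q [ -0.3  36.7 100.1   0.   43.   -8.8] F [ 0.7  0.1 -5.5] w 0.062 t 9.7
twist z rad 0.0013
[-0.05374284  0.07165842 -0.03420265]
```

View pics/c14.png

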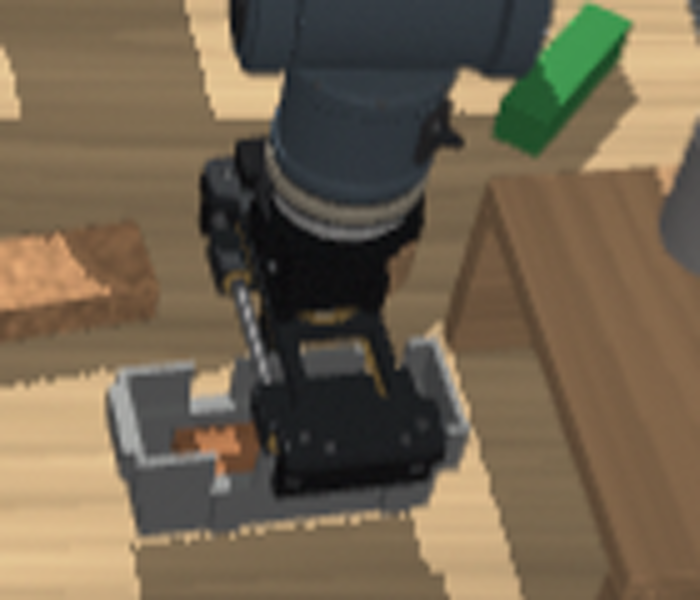

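View pics/wrist8.png

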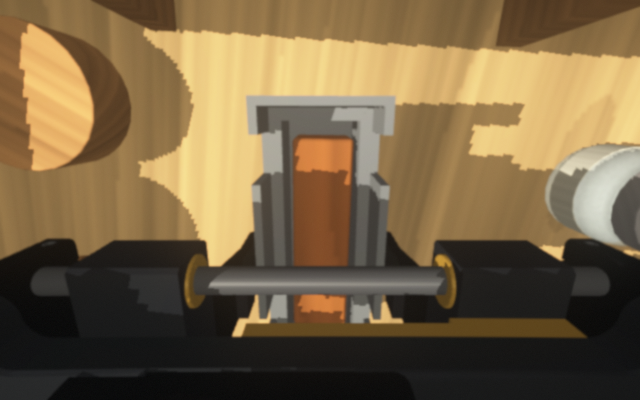

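Run:
```python
from h import *
d=load('wrist8.png');s=status.read_state();R=np.array(s['orientation']);p=np.array(s['eef_pos'])
a=d['frame'];cv2.imwrite('pics/c15.png',cv2.resize(a[85:145,235:410],None,fx=4.5,fy=4.5,interpolation=cv2.INTER_CUBIC))
for uv in((247,97),(395,97)):
    X=onz(d,*uv,.1053);print(X,(R.T@(X-p)*1000).round(1))
```

```text
[0.49532801 0.18484504 0.1053    ] [ 81.9 -29.2 -30.1]
[0.55584201 0.19392034 0.1053    ] [ 81.9  32.  -30.1]
```

View pics/c15.png

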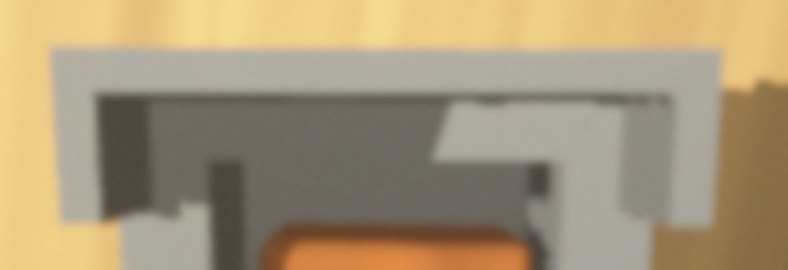

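```bash
python3 -m crank '[{"xyz":[0,0,-1.5],"twist":[0,0,0],"gripper":1},{"xyz":[0,0,-2.5],"twist":[0,0,0],"gripper":1},{"xyz":[0,0,-2.5],"twist":[0,0,0],"gripper":1},{"xyz":[-1,0,-2],"twist":[0,0,0],"gripper":1},{"xyz":[-2,0,-1],"twist":[0,0,0],"gripper":1},{"xyz":[-2.5,0,0],"twist":[0,0,0],"gripper":1},{"xyz":[-2.5,0,0],"twist":[0,0,0],"gripper":1},{"xyz":[-2.5,0,0],"twist":[0,0,0],"gripper":1}]' 25
python3 - <<'E'
from h import *
to([.53,-.10,.175],8.4)
E
```

```text
clock: 10.47
eef_pos: [0.5513, 0.0036, 0.1699]
orientation: [[-0.148, 0.989, -0.002], [0.989, 0.148, 0.0], [0.001, -0.002, -1.0]]
force: [-0.3, 0.4, -5.4]
grip_width: 0.0618
pos [0.5513 0.0036 0.1699] shift cm [-9.93 -3.65 -0.51] yaw 8.53 z [-0.002  0.    -1.   ] q [-11.2  28.6  95.7  -0.   55.8 -19.8] F [-0.3  0.4 -5.4] w 0.0618 t 10.4667
twist z rad 0.0022
```

```bash
python3 -m crank '[{"xyz":[-2.5,-0.9,-0.2],"twist":[0,0,0],"gripper":1},{"xyz":[-2.5,-0.9,-0.2],"twist":[0,0,0],"gripper":1},{"xyz":[-2.5,-0.9,-0.2],"twist":[0,0,0],"gripper":1},{"xyz":[-2,-0.9,0],"twist":[0,0,0],"gripper":1},{"xyz":[0,0,0],"twist":[0,0,0.06],"gripper":1},{"xyz":[0,0,0],"twist":[0,0,0.12],"gripper":1},{"xyz":[0,0,0],"twist":[0,0,0.12],"gripper":1},{"xyz":[0,0,0],"twist":[0,0,0.12],"gripper":1}]' 25
python3 -m crank '[{"xyz":[0,0,0],"twist":[0,0,0.12],"gripper":1},{"xyz":[0,0,0],"twist":[0,0,0.12],"gripper":1},{"xyz":[0,0,0],"twist":[0,0,0.12],"gripper":1},{"xyz":[0,0,0],"twist":[0,0,0.12],"gripper":1},{"xyz":[0,0,0],"twist":[0,0,0.12],"gripper":1},{"xyz":[0,0,0],"twist":[0,0,0.12],"gripper":1},{"xyz":[0,0,0],"twist":[0,0,0.12],"gripper":1},{"xyz":[0,0,0],"twist":[0,0,0.12],"gripper":1}]' 25
python3 -m crank '[{"xyz":[0,0,0],"twist":[0,0,0.12],"gripper":1},{"xyz":[0,0,0],"twist":[0,0,0.12],"gripper":1},{"xyz":[0,0,0],"twist":[0,0,0.12],"gripper":1},{"xyz":[0,0,0],"twist":[0,0,0.12],"gripper":1},{"xyz":[0,0,0],"twist":[0,0,0.12],"gripper":1},{"xyz":[0,0,0],"twist":[0,0,0.12],"gripper":1},{"xyz":[0,0,0],"twist":[0,0,0.12],"gripper":1},{"xyz":[0,0,0],"twist":[0,0,0.12],"gripper":1}]' 25
python3 - <<'E'
from h import *
to([.5296,-.258,.175],180.9)
E
```

```text
clock: 11.13
eef_pos: [0.5295, -0.095, 0.1754]
orientation: [[0.275, 0.961, -0.002], [0.961, -0.275, 0.001], [0.0, -0.003, -1.0]]
force: [-0.3, 0.5, -5.3]
grip_width: 0.0618
clock: 11.8
eef_pos: [0.5296, -0.0947, 0.1754]
orientation: [[0.945, 0.327, -0.002], [0.327, -0.945, 0.001], [-0.002, -0.002, -1.0]]
force: [0.7, -0.4, -5.2]
grip_width: 0.0618
clock: 12.47
eef_pos: [0.5296, -0.0947, 0.1754]
orientation: [[0.81, -0.587, -0.002], [-0.587, -0.81, 0.001], [-0.003, 0.001, -1.0]]
force: [0.8, 0.3, -4.4]
grip_width: 0.0617
pos [ 0.5296 -0.0947  0.1754] shift cm [ 9.59 13.22  0.02] yaw -125.93 z [-0.002  0.001 -1.   ] q [-22.   27.2  97.3  -0.   55.6 103.9] F [ 0.8  0.3 -4.4] w 0.0617 t 12.4667
twist z rad 0.9279
```

```bash
python3 -m crank '[{"xyz":[0,0,0],"twist":[0,0,0.12],"gripper":1},{"xyz":[0,0,0],"twist":[0,0,0.12],"gripper":1},{"xyz":[0,0,0],"twist":[0,0,0.12],"gripper":1},{"xyz":[0,0,0],"twist":[0,0,0.12],"gripper":1},{"xyz":[0,0,0],"twist":[0,0,0.12],"gripper":1},{"xyz":[0,0,0],"twist":[0,0,0.12],"gripper":1},{"xyz":[0,0,0],"twist":[0,0,0.12],"gripper":1},{"xyz":[0,0,0],"twist":[0,0,0.088],"gripper":1}]' 25
python3 - <<'E'
from h import *
to([.5296,-.258,.175],180.9)
snap('wrist','wrist9.png')
E
```

```text
clock: 13.13
eef_pos: [0.5296, -0.0947, 0.1754]
orientation: [[0.016, -1.0, -0.002], [-1.0, -0.016, 0.001], [-0.001, 0.002, -1.0]]
force: [0.7, -0.0, -5.0]
grip_width: 0.0618
pos [ 0.5296 -0.0947  0.1754] shift cm [16.33  0.26  0.03] yaw -179.08 z [-0.002  0.001 -1.   ] q [-22.   27.2  97.3  -0.   55.6 157. ] F [ 0.7 -0.  -5. ] w 0.0618 t 13.1333
twist z rad 0.0004
```

View pics/wrist9.png

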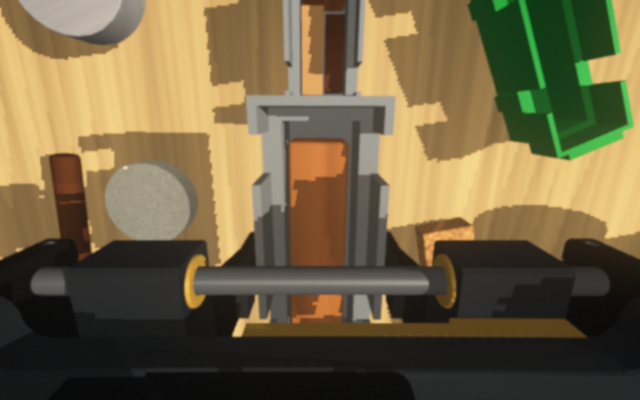

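```bash
python3 -m crank '[{"xyz":[2,0.05,0],"twist":[0,0,0],"gripper":1},{"xyz":[3,0.05,0],"twist":[0,0,0],"gripper":1},{"xyz":[3,0.05,0],"twist":[0,0,0],"gripper":1},{"xyz":[3,0.05,0],"twist":[0,0,0],"gripper":1},{"xyz":[3,0.05,0],"twist":[0,0,0],"gripper":1},{"xyz":[1.8,0,0],"twist":[0,0,0],"gripper":1},{"xyz":[0.5,0,0],"twist":[0,0,0],"gripper":1},{"xyz":[0,0,0],"twist":[0,0,0],"gripper":1}]' 25
python3 - <<'E'
from h import *
to([.5296,-.258,.125],180.9)
E
```

```text
clock: 13.85
eef_pos: [0.531, -0.2595, 0.1756]
orientation: [[0.02, -1.0, -0.001], [-1.0, -0.02, 0.001], [-0.001, 0.001, -1.0]]
force: [-0.9, 0.2, -5.1]
grip_width: 0.0621
pos [ 0.531  -0.2595  0.1756] shift cm [-0.15  0.13  5.06] yaw -178.83 z [-0.001  0.001 -1.   ] q [-36.9  30.9  89.7  -0.   59.4 142. ] F [-0.9  0.2 -5.1] w 0.0621 t 13.85
twist z rad 0.0047
```

```bash
python3 -m crank '[{"xyz":[-0.1,0.1,1.2],"twist":[0,0,0.004],"gripper":1},{"xyz":[0,0,1.5],"twist":[0,0,0],"gripper":1},{"xyz":[0,0,1.3],"twist":[0,0,0],"gripper":1},{"xyz":[0,0,0],"twist":[0,0,0],"gripper":1},{"xyz":[0,0,0],"twist":[0,0,0],"gripper":1}]' 25
python3 - <<'E'
from h import *
to([.5296,-.258,.115],180.9)
for n in('scene','top','wrist'): snap(n,n+'10.png')
a=cv2.imread('pics/scene10.png');cv2.imwrite('pics/c16.png',cv2.resize(a[130:240,180:300],None,fx=5.4,fy=5.4,interpolation=cv2.INTER_CUBIC))
a=cv2.imread('pics/wrist10.png');cv2.imwrite('pics/c17.png',cv2.resize(a[60:200,220:420],None,fx=4,fy=4,interpolation=cv2.INTER_CUBIC))
a=cv2.imread('pics/top10.png');cv2.imwrite('pics/c18.png',cv2.resize(a[160:235,340:450],None,fx=7,fy=7,interpolation=cv2.INTER_CUBIC))
E
```

```text
clock: 14.27
eef_pos: [0.5295, -0.255, 0.1355]
orientation: [[0.019, -1.0, -0.003], [-1.0, -0.019, 0.003], [-0.003, 0.003, -1.0]]
force: [0.1, 0.1, -5.7]
grip_width: 0.0621
pos [ 0.5295 -0.255   0.1355] shift cm [ 0.31 -0.01  2.05] yaw -178.89 z [-0.003  0.003 -1.   ] q [-36.6  33.8  92.    0.   54.4 142.3] F [ 0.1  0.1 -5.7] w 0.0621 t 14.2667
twist z rad 0.0036
```

View pics/c16.png

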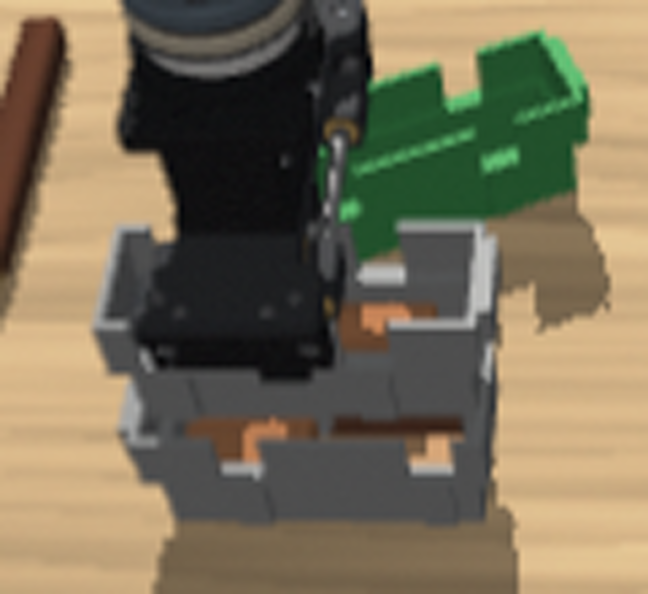

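View pics/c17.png

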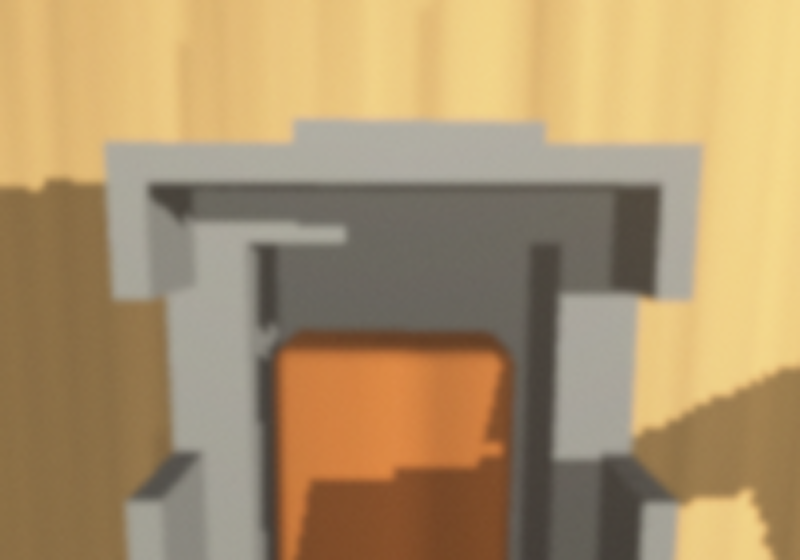

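View pics/c18.png

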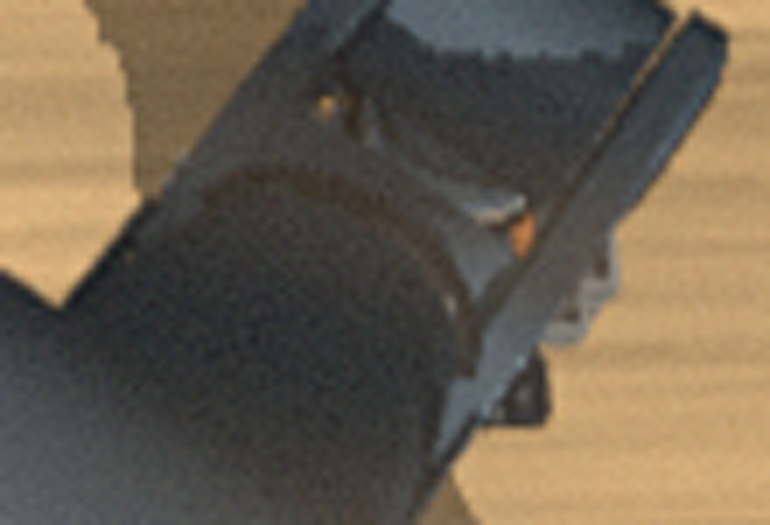

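Run:
```python
from fit import *
s=status.read_state();R=np.array(s['orientation']);P=np.array(s['eef_pos']);zu=P[2]-.046
print(P)
d=load('wrist10.png')
def uv(U,V,sc,o): return (U+.5)/sc-.5+o[0],(V+.5)/sc-.5+o[1]
f=lambda U,V,z:(R.T@(onz(d,*uv(U,V,4,(220,60)),z)-P)*1000).round(1)
print('upper far',f(105,143,zu+.075),f(702,143,zu+.075))
print('base lip',f(295,120,.075),f(545,120,.075))
ds=load('scene10.png')
h=zu*1000
up=[(120,228,85,-31,75+h),(98,328,85,31,75+h),(390,326,-45,31,75+h),(400,222,-45,-31,75+h)]
ba=[(135,440,-85,-31,75),(218,438,-45,-31,75),(268,438,-23,-31,75),(408,440,47,-31,75),(455,440,69,-31,75),(490,440,85,-31,75)]
for n,w,p0 in(('up',up,(.53,-.256,-1.57)),('base',ba,(.53,-.256,1.585))):
    p,r=fit([(ds,5.4,(180,130),w)],p0);print(n,p,np.degrees(p[2]),r.round(1).tolist())
```

```text
[ 0.53112341 -0.25681193  0.13744451]
upper far [ 81.9 -30.  -28.9] [ 82.   31.5 -29. ]
base lip [ 90.8 -17.8  62.5] [90.9 25.5 62.5]
up [ 0.53191023 -0.24991462 -1.54109464] -88.29821867230694 [[-0.3, -0.6], [-0.4, 0.3], [0.3, 0.1], [0.5, -0.1]]
base [ 0.52599625 -0.25413097  1.57918994] 90.4809186509237 [[-0.2, -0.3], [-0.1, 0.1], [-0.8, 0.2], [0.5, -0.1], [0.3, -0.0], [0.1, 0.0]]
```

```bash
python3 -m crank '[{"xyz":[0.15,0.12,0.4],"twist":[0,0,0],"gripper":1},{"xyz":[0.12,0.1,0.4],"twist":[0,0,0],"gripper":1},{"xyz":[0,0,0],"twist":[0,0,0],"gripper":1},{"xyz":[0,0,0],"twist":[0,0,0],"gripper":1},{"xyz":[0,0,0],"twist":[0,0,0],"gripper":1},{"xyz":[0,0,0],"twist":[0,0,0],"gripper":1}]' 25
python3 - <<'E'
from h import *
to([.5287,-.2595,.115],180.9)
for n in('wrist','scene'): snap(n,n+'11.png')
to([.5287,-.2595,.115],180.9)
a=cv2.imread('pics/scene11.png');cv2.imwrite('pics/c19.png',cv2.resize(a[165:235,190:280],None,fx=8,fy=8,interpolation=cv2.INTER_CUBIC))
a=cv2.imread('pics/wrist11.png');cv2.imwrite('pics/c20.png',cv2.resize(a[80:140,235:410],None,fx=4.5,fy=4.5,interpolation=cv2.INTER_CUBIC))
E
```

```text
clock: 14.92
eef_pos: [0.5284, -0.2599, 0.1287]
orientation: [[0.017, -1.0, 0.0], [-1.0, -0.017, -0.0], [0.0, -0.0, -1.0]]
force: [0.6, -0.4, -5.4]
grip_width: 0.0618
pos [ 0.5284 -0.2599  0.1287] shift cm [-0.04 -0.03  1.37] yaw -179.0 z [ 0. -0. -1.] q [-37.1  34.4  92.3   0.   53.3 141.9] F [ 0.6 -0.4 -5.4] w 0.0618 t 14.9167
twist z rad 0.0017
pos [ 0.5284 -0.2599  0.1287] shift cm [-0.04 -0.03  1.37] yaw -178.99 z [ 0. -0. -1.] q [-37.1  34.4  92.3   0.   53.3 141.9] F [ 0.1 -0.2 -5.8] w 0.0619 t 15.0167
twist z rad 0.0018
```

View pics/c19.png

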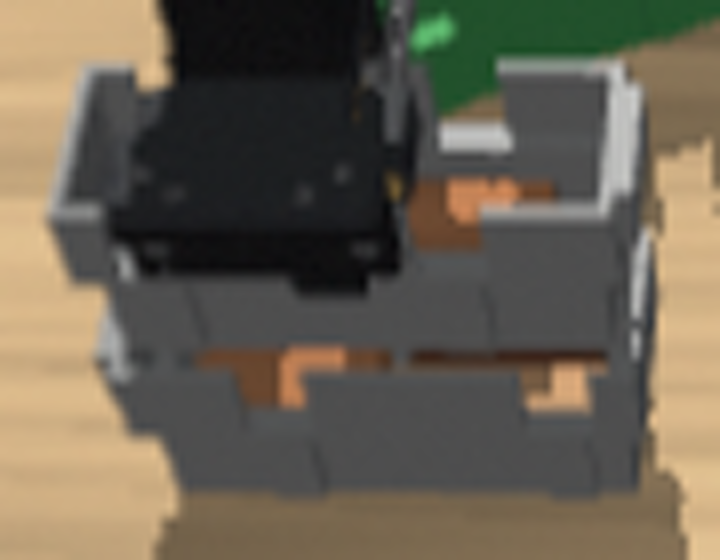

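View pics/c20.png

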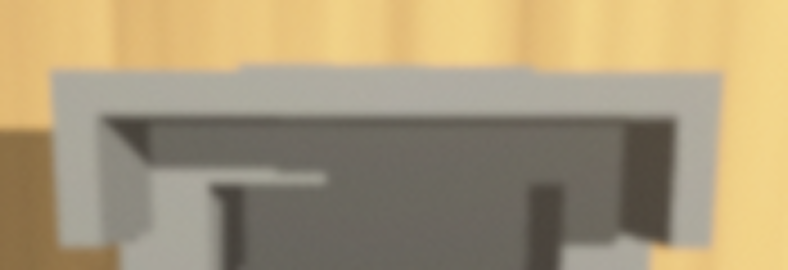

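Run:
```python
from fit import *
s=status.read_state();R=np.array(s['orientation']);P=np.array(s['eef_pos']);zu=P[2]-.046
d=load('wrist11.png')
def uv(U,V,sc,o): return (U+.5)/sc-.5+o[0],(V+.5)/sc-.5+o[1]
f=lambda U,V,z:(R.T@(onz(d,*uv(U,V,4.5,(235,80)),z)-P)*1000).round(1)
print('upper far',f(50,70,zu+.075),f(722,73,zu+.075))
print('base lip',f(240,65,.075),f(535,66,.075))
ds=load('scene11.png');h=zu*1000
up=[(82,66,85,-31,75+h),(52,212,85,31,75+h),(484,212,-45,31,75+h),(498,62,-45,-31,75+h),(622,62,-85,-31,75+h)]
ba=[(112,372,-85,-31,75),(240,372,-45,-31,75),(305,372,-23,-31,75),(525,372,47,-31,75),(592,372,69,-31,75),(640,372,85,-31,75)]
for n,w,p0 in(('up',up,(.53,-.256,-1.57)),('base',ba,(.53,-.256,1.585))):
    p,r=fit([(ds,8,(190,165),w)],p0);print(n,p,np.degrees(p[2]),r.round(1).tolist())
```

```text
upper far [ 82.4 -30.3 -29. ] [ 82.2  31.4 -29. ]
base lip [ 87.9 -21.   53.7] [87.8 22.9 53.7]
up [ 0.52880503 -0.25677331 -1.54398914] -88.46406122949719 [[0.1, -0.3], [-0.5, 0.8], [-0.3, 0.3], [0.2, -0.3], [0.7, -0.4]]
base [ 0.5264727  -0.25589521  1.5854079 ] 90.83718141375573 [[0.1, -0.0], [-0.3, -0.0], [0.1, -0.0], [-0.2, -0.0], [0.0, -0.0], [0.2, -0.0]]
```

Both views agree to about 1 mm, within the 2.5 mm play. I'll lower slowly and watch the force.

```bash
python3 -m crank '[{"xyz":[0,0.02,0.3],"twist":[0,0,0],"gripper":1},{"xyz":[0,0,0.3],"twist":[0,0,0],"gripper":1},{"xyz":[0,0,0.3],"twist":[0,0,0],"gripper":1},{"xyz":[0,0,0],"twist":[0,0,0],"gripper":1},{"xyz":[0,0,0],"twist":[0,0,0],"gripper":1}]' 25
python3 -m crank '[{"xyz":[0,0,0.1],"twist":[0,0,0],"gripper":1},{"xyz":[0,0,0.1],"twist":[0,0,0],"gripper":1},{"xyz":[0,0,0],"twist":[0,0,0],"gripper":1},{"xyz":[0,0,0],"twist":[0,0,0],"gripper":1}]' 25
```

```text
clock: 15.43
eef_pos: [0.5279, -0.2596, 0.1191]
orientation: [[0.018, -1.0, -0.001], [-1.0, -0.018, 0.001], [-0.001, 0.001, -1.0]]
force: [-0.1, -0.2, -5.6]
grip_width: 0.0616
clock: 15.77
eef_pos: [0.5281, -0.2598, 0.1176]
orientation: [[0.018, -1.0, -0.0], [-1.0, -0.018, 0.0], [-0.0, 0.0, -1.0]]
force: [0.1, 1.1, -5.0]
grip_width: 0.0618
```

```bash
python3 -m crank '[{"xyz":[0,0,0.1],"twist":[0,0,0],"gripper":1},{"xyz":[0,0,0.1],"twist":[0,0,0],"gripper":1},{"xyz":[0,0,0],"twist":[0,0,0],"gripper":1},{"xyz":[0,0,0],"twist":[0,0,0],"gripper":1}]' 25
python3 -m crank '[{"xyz":[0,0,0.1],"twist":[0,0,0],"gripper":1},{"xyz":[0,0,0],"twist":[0,0,0],"gripper":1},{"xyz":[0,0,0],"twist":[0,0,0],"gripper":1}]' 25
```

```text
clock: 16.1
eef_pos: [0.528, -0.2597, 0.1155]
orientation: [[0.018, -1.0, -0.0], [-1.0, -0.018, 0.0], [-0.0, 0.0, -1.0]]
force: [0.6, 0.3, -4.3]
grip_width: 0.062
clock: 16.35
eef_pos: [0.5282, -0.2599, 0.1151]
orientation: [[0.018, -1.0, 0.0], [-1.0, -0.018, -0.0], [0.0, -0.0, -1.0]]
force: [-0.7, 0.1, -1.1]
grip_width: 0.0621
```

```bash
python3 -m crank '[{"xyz":[0,0,0.1],"twist":[0,0,0],"gripper":1},{"xyz":[0,0,0],"twist":[0,0,0],"gripper":1},{"xyz":[0,0,0],"twist":[0,0,0],"gripper":1}]' 25
python3 - <<'E'
from h import *
to([.528,-.26,.115],180.9);print(status.read_state()['ft_torque'])
snap('scene','scene12.png')
a=cv2.imread('pics/scene12.png');cv2.imwrite('pics/c21.png',cv2.resize(a[165:235,190:280],None,fx=8,fy=8,interpolation=cv2.INTER_CUBIC))
E
```

```text
clock: 16.6
eef_pos: [0.5282, -0.2599, 0.115]
orientation: [[0.018, -1.0, 0.001], [-1.0, -0.018, -0.001], [0.001, -0.001, -1.0]]
force: [-2.0, 0.9, 4.6]
grip_width: 0.0616
pos [ 0.5282 -0.2599  0.115 ] shift cm [ 0.01  0.02 -0.  ] yaw -178.99 z [ 0.001 -0.001 -1.   ] q [-37.1  35.5  92.8  -0.   51.6 141.9] F [-2.   0.9  4.6] w 0.0616 t 16.6
twist z rad 0.0019
[ 0.27351756  0.56466506 -0.02467044]
```

View pics/c21.png

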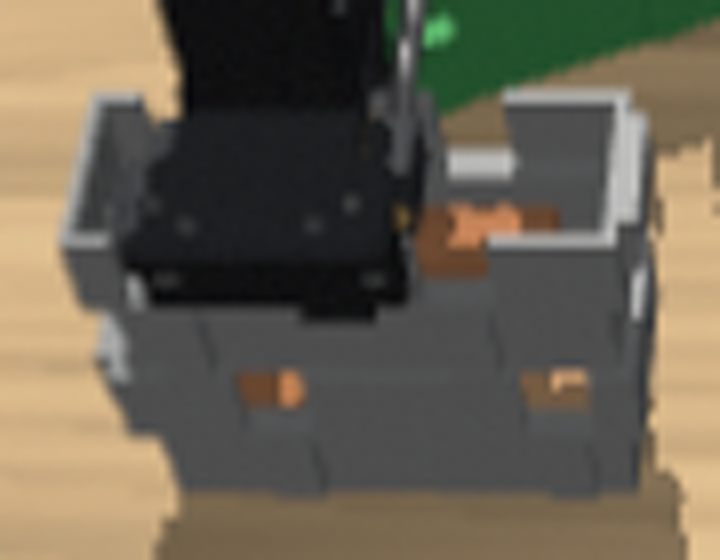

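Seated. I'll release gradually and then rise.

```bash
python3 -m crank '[{"xyz":[0,0,-0.05],"twist":[0,0,0],"gripper":1},{"xyz":[0,0,0],"twist":[0,0,0],"gripper":0.25},{"xyz":[0,0,0],"twist":[0,0,0],"gripper":0.15},{"xyz":[0,0,0],"twist":[0,0,0],"gripper":0},{"xyz":[0,0,0],"twist":[0,0,0],"gripper":0},{"xyz":[0,0,0],"twist":[0,0,0],"gripper":0},{"xyz":[0,0,0],"twist":[0,0,0],"gripper":0}]' 5
```

```text
clock: 17.23
eef_pos: [0.5282, -0.2599, 0.114]
orientation: [[0.018, -1.0, 0.0], [-1.0, -0.018, -0.0], [0.0, -0.0, -1.0]]
force: [-0.1, 0.4, 0.2]
grip_width: 0.0851
```

```bash
python3 -m crank '[{"xyz":[0,0,-1],"twist":[0,0,0],"gripper":0},{"xyz":[0,0,-2],"twist":[0,0,0],"gripper":0},{"xyz":[0,0,-3],"twist":[0,0,0],"gripper":0},{"xyz":[0,0,-4],"twist":[0,0,0],"gripper":0},{"xyz":[0,0,-4],"twist":[0,0,0],"gripper":0},{"xyz":[-3,0,-2],"twist":[0,0,0],"gripper":0},{"xyz":[-4,0,0],"twist":[0,0,0],"gripper":0},{"xyz":[-4,0,0],"twist":[0,0,0],"gripper":0}]'
python3 -m crank '[{"xyz":[-4,0,0],"twist":[0,0,0],"gripper":0},{"xyz":[-4,0,0],"twist":[0,0,0],"gripper":0},{"xyz":[-2,0,0],"twist":[0,0,0],"gripper":0},{"xyz":[0,0,0],"twist":[0,0,0],"gripper":0}]'
python3 - <<'E'
from h import *
to([.528,-.26,.115])
for n in('scene','top','wrist'): snap(n,n+'13.png')
a=cv2.imread('pics/scene13.png');cv2.imwrite('pics/c22.png',cv2.resize(a[165:235,190:280],None,fx=8,fy=8,interpolation=cv2.INTER_CUBIC))
a=cv2.imread('pics/top13.png');cv2.imwrite('pics/c23.png',cv2.resize(a[170:225,355:445],None,fx=8.5,fy=8.5,interpolation=cv2.INTER_CUBIC))
E
```

```text
clock: 17.9
eef_pos: [0.5272, -0.1501, 0.2771]
orientation: [[0.015, -1.0, 0.006], [-1.0, -0.015, -0.003], [0.003, -0.006, -1.0]]
force: [0.9, -0.1, -0.6]
grip_width: 0.0872
clock: 18.23
eef_pos: [0.5233, -0.0454, 0.275]
orientation: [[0.023, -1.0, -0.0], [-1.0, -0.023, 0.002], [-0.002, 0.0, -1.0]]
force: [-0.5, -0.5, -0.5]
grip_width: 0.0871
pos [ 0.5233 -0.0454  0.275 ] shift cm [2.149e+01 2.000e-02 1.596e+01] yaw -178.71 z [-0.     0.002 -1.   ] q [-1.720e+01  1.900e+01  9.260e+01  1.000e-01  6.850e+01  1.615e+02] F [-0.5 -0.5 -0.5] w 0.0871 t 18.2333
```

View pics/c22.png

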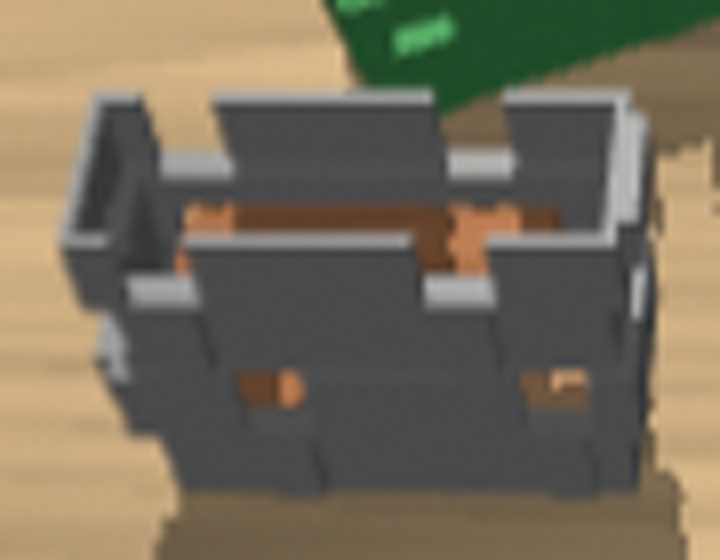

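View pics/c23.png

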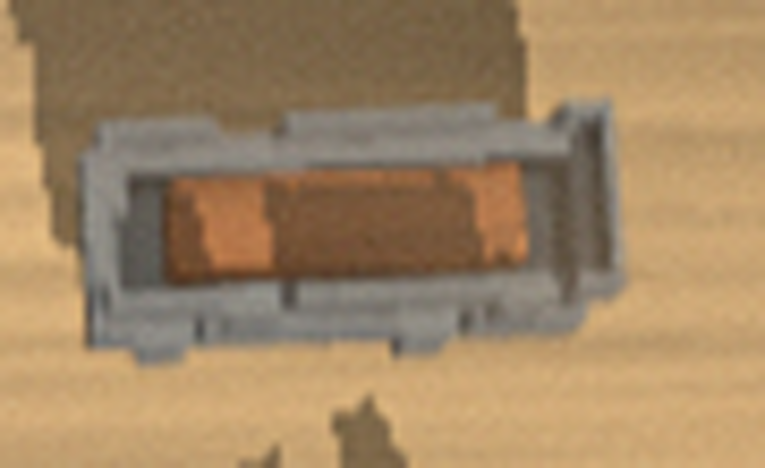

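View pics/top13.png

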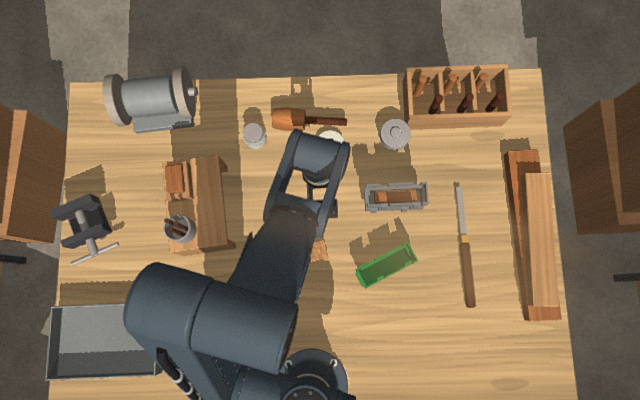

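View pics/scene13.png

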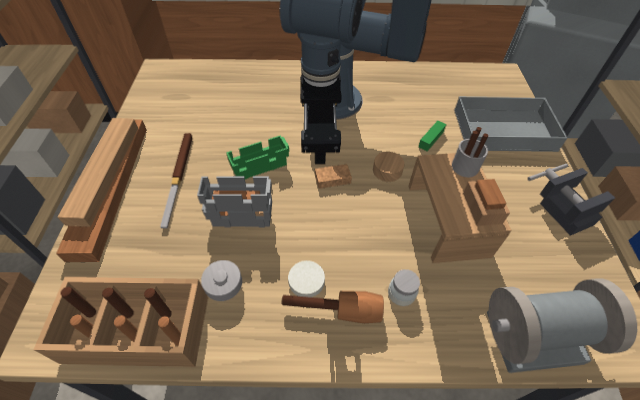

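The stack looks level: the upper rim is flat at crop rows 95 and 240, and the lips are at opposite ends. The blank lies inside, and everything else stands where it was. I'll check the seat height and tilt numerically.

Run:
```python
from fit import *
from scipy.spatial.transform import Rotation as Ro
ds=load('scene13.png');dt=load('top13.png')
S=[(95,93,85,-31),(143,93,69,-31),(212,97,47,-31),(434,93,-23,-31),(503,92,-45,-31),(630,91,-85,-31),(62,246,85,31),(108,246,69,31),(185,246,47,31),(412,243,-23,31),(486,244,-45,31),(615,246,-85,31)]
Tt=[(285,110,-23,31),(493,103,47,31),(610,100,85,31),(620,295,85,-31),(215,120,-45,31),(100,122,-85,31)]
def f(p,full=True):
    r=[]
    for d,s,o,pts in((ds,8,(190,165),S),(dt,8.5,(355,170),Tt)):
        a=np.array(pts,float);X=np.c_[a[:,2:],np.full(len(a),75)]/1000
        W=Ro.from_euler('ZYX',[p[2],p[4],p[5]]).apply(X)+[p[0],p[1],p[3]]
        r.append(proj(d,W)-((a[:,:2]+.5)/s-.5+np.array(o)))
    return np.concatenate(r).ravel()
q=least_squares(f,[.53,-.256,-1.56,.069,0,0],loss='soft_l1',f_scale=.5)
print(q.x.round(4),np.degrees(q.x[[2,4,5]]).round(2),np.sqrt((f(q.x)**2).mean()))
print(np.abs(f(q.x)).max())
B=[(112,372,-85,-31,75),(240,372,-45,-31,75),(305,372,-23,-31,75),(525,372,47,-31,75),(592,372,69,-31,75),(640,372,85,-31,75)]
s=status.read_state();print(s['force'],s['clock'],np.abs(s['qvel']).max())
```

```text
[ 0.5298 -0.2563 -1.5563  0.0683  0.0089  0.0115] [-89.17   0.51   0.66] 0.3459773612365982
1.0906581996219984
[ 0.51406607 -0.3925298  -0.12475991] 18.3833 1.5199554882624535
```

```bash
python3 -m crank '[{"xyz":[0,0,0],"twist":[0,0,0],"gripper":0},{"xyz":[0,0,0],"twist":[0,0,0],"gripper":0},{"xyz":[0,0,0],"twist":[0,0,0],"gripper":0},{"xyz":[0,0,0],"twist":[0,0,0],"gripper":0}]'
python3 -c "
from workcell import job
print(job.sign_off())"
```

```text
clock: 18.72
eef_pos: [0.5244, -0.0508, 0.2739]
orientation: [[0.016, -1.0, -0.0], [-1.0, -0.016, -0.0], [0.0, 0.0, -1.0]]
force: [0.1, 0.7, 0.2]
grip_width: 0.0871
the job is handed in; nothing more can be done
None
```

The tote is stacked on the lower tote with its pull lip at the opposite end, and I handed the job in at 18.7 s of the 72 s allowed.

I pulled the tote about 14 cm by its lip, clear of the riser, and let go of it there. I then took it again across the middle, turned it half a turn, lowered it until the tool force showed it resting on the other tote, released it and moved the arm away.

- **Position:** the last camera fit puts the upper tote's origin at (0.530, -0.256, 0.068) m. I had measured the lower tote at (0.530, -0.256) before the move. The height should be 0.069 m.
- **Fit quality:** the fit showed a tilt of about 0.5–0.7°, which is within its noise (0.35 px rms). The tool height at first contact, 0.115 m, matched the seated height I expected.
- **Rest of the scene:** the blank lies inside the tote. The lower tote and the other things in view looked unmoved, judged by eye. The arm hid part of the last top view, so a few things there were checked only in the scene view.
- **Disagreement:** during alignment, the scene camera's estimate was about 2 mm off the wrist camera's. I went with the wrist camera.

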